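Set the tortilla press and lean its boards to hand

TASK

Get the table ready for pressing thick tortillas: first take the tumbler off the press and stand it on the middle of the cork mat, then turn the press's thickness dial clockwise right to its stop, and from there back exactly four clicks. Take every wooden paddle board out of the drainer and lean it, handle up, squarely against the low tiled wall with its foot behind the strip, close to the strip so that it leans well back; the boards go side by side. Leave the clay plates and everything else where they are.

Things in the scene. Friction and masses are not known exactly. Their poses are not given: they have to be found in the camera images.
- press: cast metal tortilla press, fixed; origin at the table under the middle of its round bed (170 across, top 40 above the table). Its lid is swung open, fixed, leaning back on the +x side: it rises from 100 behind the bed's middle, 55 up, to 165 behind and 207 up, 160 wide; its lever stands up beside it. The thickness dial stands on a round housing (94 across, 55 high) on the -y side, its axis at x = -20, y = -135 from the origin
- dial_grip (a point): on the dial's vertical axis, 84 above the table, where its grip bar is taken from above. The bar is 52 long, 14 thick, rises from the 62-wide dial disc (top face 63 above the table) to 96. x points along the bar to the end with the white pointer; z up
- dial (a joint): angle of the dial in rad: 0 at the clockwise stop (seen from above; pointer at the long mark), growing anticlockwise up to 3.6. A click every 20 degrees (0.349 rad), one short mark each; a sprung detent pulls the released dial into the nearest click (0, 0.349, 0.698, ..). It takes under 0.1 N m to turn
- tumbler_c (a point): centre (half-way up) of the orange plastic tumbler, upright at first on the press bed: 75 high, 64 across the rim, 58 across the foot, wall 4, 0.09 kg; z is its axis. The simulator may knock it about
- mat_center (a point): centre of the round cork mat, half-way through its thickness; the mat is 130 across and 4 thick, fixed on the table
- wall: low tiled wall, fixed, 360 long (along its y), 90 high, 50 deep; origin at the table in the middle of its front face, x points away from the robot into the wall. A wooden strip 15 high and as long as the wall is fixed on the table in front of it, from x = -60 to x = -45, which leaves a 45 wide gutter between strip and wall for the boards' feet. Room for three boards side by side
- drainer: bamboo dish drainer, fixed, 130 (x) by 270 (y); origin at the table under its middle. Five slots across it at y = -104, -52, 0, 52, 104, each between pairs of dowels that reach 58 above the table; things in it stand on bars 18 above the table. Boards and plates stand in any of the slots, broad side facing along y
- board1_c (a point): centre (half-way up) of a paddle-shaped wooden board, two or three of them (None: not there today). Blade 90 wide x 120 high, above it in the middle a handle 36 wide x 45 high; 14 thick throughout; 165 overall height; 0.16 kg or so. At first it stands on edge in a drainer slot, handle up, with up to 5 degrees of play. Axes: x along the width, y through the thickness, z from foot to handle top. The handle's top is 82.5 above this point, the foot 82.5 below
- board2_c (a point): centre (half-way up) of a paddle-shaped wooden board, two or three of them (None: not there today). Blade 90 wide x 120 high, above it in the middle a handle 36 wide x 45 high; 14 thick throughout; 165 overall height; 0.16 kg or so. At first it stands on edge in a drainer slot, handle up, with up to 5 degrees of play. Axes: x along the width, y through the thickness, z from foot to handle top. The handle's top is 82.5 above this point, the foot 82.5 below
- board3_c (a point): centre (half-way up) of a paddle-shaped wooden board, two or three of them (None: not there today). Blade 90 wide x 120 high, above it in the middle a handle 36 wide x 45 high; 14 thick throughout; 165 overall height; 0.16 kg or so. At first it stands on edge in a drainer slot, handle up, with up to 5 degrees of play. Axes: x along the width, y through the thickness, z from foot to handle top. The handle's top is 82.5 above this point, the foot 82.5 below
- plate1_c (a point): centre of a round clay plate standing on edge in a drainer slot, 150 across, 14 thick; y is its axis; stays there
- plate2_c (a point): centre of a round clay plate standing on edge in a drainer slot, 150 across, 14 thick; y is its axis; stays there
- pot: ceramic chocolate pot, 112 across, 130 high; origin at its foot; to be left alone
- jar: glass jar, 60 across, 85 high; origin at its foot; to be left alone
- bowl: clay bowl, 110 across, 50 high; origin at its foot; to be left alone
- molinillo: wooden chocolate whisk lying down, 190 long along its x, 42 thick; origin at the table; to be left alone
Things that resemble listed ones, but are neither listed nor needed, are in the scene too. Of the things shaped like the part that bears tumbler_c, the orange one is meant. What is shaped like the part that bears board2_c but turquoise is not meant.

How it is judged:
By the outcome, as a careful person would: the job done as asked, in the order asked, and still so for the second after the job is handed in, with the robot touching nothing.
Of board1, board2, board3 only 2 to 3 are there at a start; the rules pass over those that are not, and their reading is None.
At some moment in a run one of tumbler may be knocked a few centimetres aside while the robot is not near it.
Once in a run the grip may slacken for a moment while it holds something.
It also fails if it takes over 210 s, if anything falls off the work surface, if the arm or the gripper's body presses on something with over 40 N, if the wrist force passes 120 N, or if a joint passes its speed limit or range.

ROBOT

A 7-joint arm with a two-finger parallel gripper is mounted at the origin on the work surface. World frame = base frame: x ahead of the robot, y to its left, z up, the work surface at z = 0. Lengths are in m, angles in rad, forces in N, time in s.
With the tool pointing down it reaches from about 0.425 to 0.925 m from the base axis. Payload 6.8 kg.
Tool frame: the origin (TCP) lies on the front face of the gripper's body, between the roots of the fingers; the fingertips stand 73 mm ahead of it and the grasp point (between the pads) lies 54 mm ahead of it (bot.finger_overhang is the z of the fingertips in the tool frame, in m); z points along the fingers, y is the line along which they close (so a half turn about z gives the same grasp; the last joint's range is limited). The gripper opens to 85 mm and grips with 20 to 120 N. Pads are 22 mm wide; open, the fingers measure 114 mm over their backs; the gripper's body (76 mm by 85 mm) begins 54 mm behind the grasp point. The pads swing forward as they close: fully open they stand 13 mm farther back than shut.
Start: joints at [-1.393, 0.477, 0.022, 1.555, -0.011, 1.109, -0.083], TCP at [0.19, 0.648, 0.304] pointing down, gripper open.
Joint ranges: [-2.96, 2.96], [-0.34, 2.1], [-1.41, 1.46], [0.24, 2.44], [-1.37, 4.51], [0.17, 1.92], [-2.96, 2.96]. Speed limits (rad/s): [2.39, 2.39, 3.14, 3.14, 3.14, 3.14, 3.14].

INTERFACE

Orientations are given as a unit quaternion [w, x, y, z].
In Python, from station import bot gives the robot as it stands.
- The arm moves only by the tool servo_tool, never from a script. Its argument "motion" is one flat list of numbers, 7 for each row, row after row: the shift along the tool's x, y, z as a fraction of full scale, then the turn, a rotation vector about the tool's x, y, z as a fraction of full scale, then the closure, from 0 (fully open) to 1 (shut). In form: [tx, ty, tz, ax, ay, az, gripper, tx, ty, tz, ax, ay, az, gripper, ...]. A call has 1 to 5 rows; each row shifts and turns the commanded pose from where the row before left it, along the tool's axes as they then stand; what a row does not reach is not made up. Full scale, the value 1, is 0.02 m for a shift and 0.15 rad for a turn. A row lasts 1/8 s, in which the tool goes at most 62.5 mm and 10.7 degrees, less where a joint would pass 70% of its speed; a pose out of reach is approached as far as the arm can. A call with a number of a shift or a turn outside -1 to 1 is refused whole. A call with a gripper value outside its range is refused whole. The fingers move at their own pace and stop on an object; "grip_force" is the grip in N (left out, the last holds). Time passes only in rows, so rows that do not move let the fingers close. It gives the time, the measured TCP pose, the force, the opening and the grip force at its end, in the units of the state.
- bot.get_obs(): the state, without advancing time (a new reading comes with each control period).
- bot.read_camera(name): name is "scene" or "top" or "wrist"; returns the picture (420x560x3 uint8, red, green, blue); there is no depth.
- bot.get_calibration(name): a dict with "mtx" (3x3 intrinsics, pixels), "rvec" (rotation vector, rad) and "tvec" (3), from world to camera coordinates, as OpenCV has them. Camera axes: x right, y down, z forward; pixel columns grow to the right and rows downward; lengths in m; the calibration is good to about 2 mm. The wrist camera is an equidistant fisheye: a pixel r from the principal point sees the ray r / f radians off the axis. A picture is of the moment at which its call begins: read the wrist's pose just before it. get_calibration takes no time and is no camera call; for the wrist camera it gives the pose at the moment of the call.
- bot.hand_in(): hands the job in; it is judged then, once.
Trained networks look in the newest picture that a camera, given by its name, has taken for a name from the list of things; names that differ only in an ending like _2 or _b are one class to them, and where a whole thing is asked for, a point or a joint stands for the part that bears it (a point fixed in the world has none). Each returns a list of dicts, best first, with "p" (0 to 1); they miss things now and then, are a little off and sometimes report something else, mostly with a low value. They report only what shows in the picture. A call takes as long as a camera call. They do not tell look-alikes from the thing itself.
- bot.boxes_of(camera, name): "uv" ([column, row] in pixels, amid what is visible of it).
The state is a dict: "t": time; "q": joint angles; "joint_vel": joint speeds; "joint_torque": joint torques, N m; "eef_pos": TCP position; "tool_rot": TCP orientation; "contact_force": force on the tool from outside, world axes, zero at the start; "torque": the same for the moment, N m; "gripper_width": opening from 0.0 (shut) to 1.0 (fully open); "grasp_force": force on a finger pad.
Only numpy, scipy, OpenCV 4.12 (cv2) and the standard library are available. Lean on these libraries where they do the work, as an engineer would, in place of code of your own. Each camera call takes 0.05 s, during which the arm holds its last target. There are 200 camera calls.

## Working session

There is one attempt and no reset: what is moved stays moved. The work goes in short steps, Python scripts to look and compute and a tool call to move; the robot and the scene stay as the last step left them, time stands still between calls to the robot, and variables do not carry over. Pictures are saved under pics/ and viewed, at most 14 in all, crops included, and the job is handed in when it is done.

Besides the shell and the picture viewer there is one more tool, called after "Request:" in YAML: its name, and indented under it one key for each argument. servo_tool: Moves the arm, as the interface text tells. Shift numbers are shares of 0.02 m and turn numbers shares of 0.15 rad, none past 1 either way. Its arguments: {"type":"object","properties":{"motion":{"type":"array","items":{"type":"number","minimum":-1,"maximum":1}},"grip_force":{"type":"number"}},"required":["motion"]}

```bash
ls; mkdir -p pics; python3 - <<'E'
from station import bot
import cv2
o=bot.get_obs(); print({k:(o[k]) for k in ('t','eef_pos','tool_rot','gripper_width')})
for c in ('scene','top'):
    im=bot.read_camera(c); cv2.imwrite(f'pics/{c}0.png',im[:,:,::-1])
    cal=bot.get_calibration(c); print(c,cal)
    for n in ('press','dial_grip','tumbler_c','mat_center','wall','drainer','board1_c','plate1_c'):
        try: print(n,[(round(d['p'],2),[int(x) for x in d['uv']]) for d in bot.boxes_of(c,n)])
        except Exception as e: print(n,e)
E
```

```text
pics
{'t': 0.0, 'eef_pos': array([0.19020812, 0.64714578, 0.30291871]), 'tool_rot': array([-5.68001258e-05,  1.42423218e-01,  9.89805411e-01, -9.33415248e-04]), 'gripper_width': 0.9967116916107788}
scene {'mtx': array([[425.86353743,   0.        , 288.5662031 ],
       [  0.        , 425.86353743, 211.79606589],
       [  0.        ,   0.        ,   1.        ]]), 'rvec': array([ 1.9996519 ,  1.47392839, -0.56968228]), 'tvec': array([-0.12012479, -0.24469035,  1.43839558])}
press [(0.72, [198, 276]), (0.49, [108, 340])]
dial_grip [(0.78, [154, 262]), (0.3, [478, 246])]
tumbler_c [(0.68, [351, 198]), (0.62, [215, 242]), (0.61, [215, 205]), (0.33, [258, 217])]
mat_center [(0.89, [298, 255])]
wall [(0.71, [373, 299]), (0.71, [368, 221])]
drainer [(0.81, [372, 221])]
board1_c []
plate1_c [(0.44, [401, 183]), (0.24, [299, 252])]
top {'mtx': array([[535.72548079,   0.        , 279.92754278],
       [  0.        , 535.72548079, 205.88855207],
       [  0.        ,   0.        ,   1.        ]]), 'rvec': array([ 2.2104458 , -2.19399032,  0.0652488 ]), 'tvec': array([-0.02958877,  0.43801263,  1.46160341])}
press [(0.64, [359, 177])]
dial_grip [(0.76, [404, 191]), (0.47, [353, 193])]
tumbler_c [(0.89, [338, 259]), (0.88, [351, 194])]
mat_center [(0.57, [270, 180])]
wall [(0.62, [228, 103])]
drainer [(0.57, [177, 210])]
board1_c []
plate1_c [(0.59, [188, 199])]
```

View pics/scene0.png

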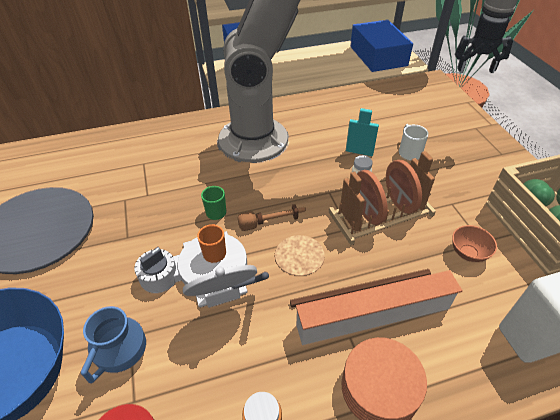

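View pics/top0.png

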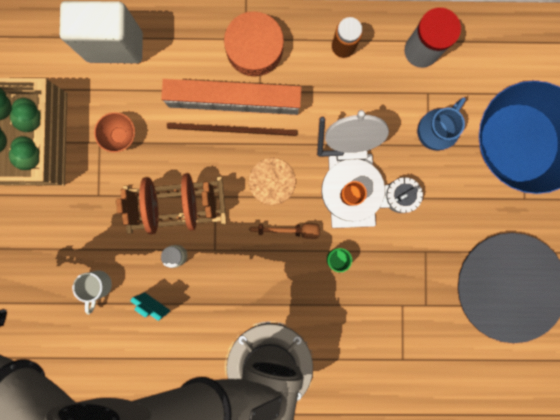

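```bash
cat > h.py <<'E'
import numpy as np, cv2
from scipy.spatial.transform import Rotation as R
from station import bot
def ray(c,uv,cal=None):
    cal=cal or bot.get_calibration(c); K=cal['mtx']; Rm=cv2.Rodrigues(cal['rvec'])[0]; t=np.array(cal['tvec']).ravel()
    x=(uv[0]-K[0,2])/K[0,0]; y=(uv[1]-K[1,2])/K[1,1]
    if c=='wrist':
        r=np.hypot(x,y); d=np.array([x/r*np.sin(r),y/r*np.sin(r),np.cos(r)]) if r>0 else np.array([0,0,1.])
    else: d=np.array([x,y,1.])
    return -Rm.T@t, Rm.T@d
def at(c,uv,z,cal=None):
    o,d=ray(c,uv,cal); return (o+d*(z-o[2])/d[2]).round(4)
def proj(c,P,cal=None):
    cal=cal or bot.get_calibration(c); K=cal['mtx']; Rm=cv2.Rodrigues(cal['rvec'])[0]; t=np.array(cal['tvec']).ravel()
    p=(Rm@np.atleast_2d(P).T).T+t
    if c=='wrist':
        h=np.hypot(p[:,0],p[:,1])+1e-12; a=np.arctan2(h,p[:,2])/h; return np.c_[p[:,0]*a,p[:,1]*a]*K[0,0]+K[:2,2]
    return p[:,:2]/p[:,2:]*K[0,0]+K[:2,2]
def tri(c1,u1,c2,u2):
    o1,d1=ray(c1,u1);o2,d2=ray(c2,u2)
    s=np.linalg.lstsq(np.c_[d1,-d2],o2-o1,rcond=None)[0]; return (o1+d1*s[0]+o2+d2*s[1])/2
def snap(c,name,box=None,k=1):
    cal=bot.get_calibration(c); im=bot.read_camera(c)[:,:,::-1]
    if box: im=im[box[1]:box[3],box[0]:box[2]]
    im=cv2.resize(im,None,fx=k,fy=k,interpolation=cv2.INTER_CUBIC); cv2.imwrite(f'pics/{name}.png',im); return cal
def st():
    o=bot.get_obs(); r=R.from_quat(np.roll(o['tool_rot'],-1)).as_matrix()
    print('t',round(o['t'],2),'pos',np.round(o['eef_pos'],4),'z',r[:,2].round(3),'y',r[:,1].round(3),'w',round(float(o['gripper_width']),3),'F',np.round(o['contact_force'],1)); return o,r
def to(P,yaw=None):
    """shift in tool axes (units of 0.02) to bring TCP to P; turn (units .15) to tool down with tool y at yaw (mod pi)"""
    o,r=st(); d=r.T@(np.array(P)-o['eef_pos'])/0.02
    print('shift',d.round(2))
    if yaw is not None:
        best=None
        for s in (0,np.pi):
            y=np.array([np.cos(yaw+s),np.sin(yaw+s),0]);z=np.array([0,0,-1.]);x=np.cross(y,z)
            rv=R.from_matrix(r.T@np.c_[x,y,z]).as_rotvec()/0.15
            if best is None or np.linalg.norm(rv)<np.linalg.norm(best): best=rv
        print('turn',best.round(2))
E
python3 - <<'E'
from h import *
a=bot.read_camera('scene')[:,:,::-1]; b=bot.read_camera('top')[:,:,::-1]
A=cv2.resize(a[130:260,310:470],None,fx=3.6,fy=3.6,interpolation=2)[:, :400+176]
B=cv2.resize(b[150:340,70:390],None,fx=2.4,fy=2.4,interpolation=2)
print(A.shape,B.shape)
cv2.imwrite('pics/cropA.png',A);cv2.imwrite('pics/cropB.png',B)
for n,uv,z in [('mat',(271,181),.004),('tumb rim',(352.5,193),.115),('dial',(404.5,194),.08),('bed',(354,189),.04),('drainer',(172,205),.05),('wall top L',(163,81),.09),('wall topR',(300,86),.09),('wall front top L',(163,104),.09),('wfR',(300,110),.09),('stripL',(167,125),.015),('stripR',(297,132),.015)]:
    print(n,at('top',uv,z))
o,r=st();print(r)
E
```

```text
(468, 576, 3) (456, 768, 3)
mat [ 0.5073 -0.0012  0.004 ]
tumb rim [ 0.4676 -0.2108  0.115 ]
dial [ 0.4687 -0.3528  0.08  ]
bed [ 0.484  -0.2258  0.04  ]
drainer [0.4365 0.2622 0.05  ]
wall top L [0.76   0.2837 0.09  ]
wall topR [ 0.7504 -0.076   0.09  ]
wall front top L [0.6991 0.2826 0.09  ]
wfR [ 0.6867 -0.0763  0.09  ]
stripL [0.6586 0.2864 0.015 ]
stripR [ 0.6425 -0.0719  0.015 ]
t 1.0 pos [0.1903 0.6476 0.3039] z [ 0.  0. -1.] y [0.282 0.959 0.   ] w 0.998 F [-0.7  0.4  0.1]
[[-9.59438704e-01  2.81917317e-01  6.59017080e-08]
 [ 2.81917317e-01  9.59438704e-01  2.13866321e-05]
 [ 5.96603329e-06  2.05377414e-05 -1.00000000e+00]]
```

View pics/cropA.png

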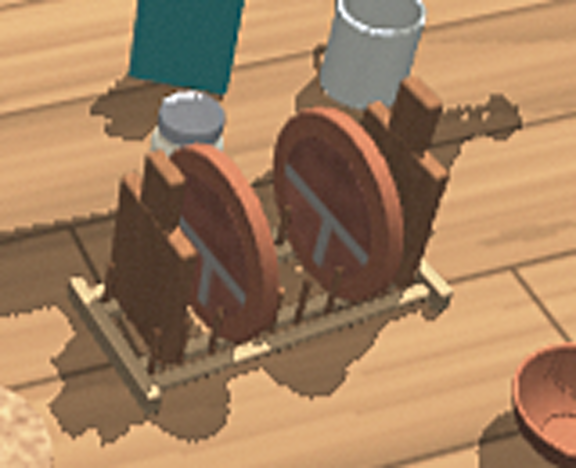

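View pics/cropB.png

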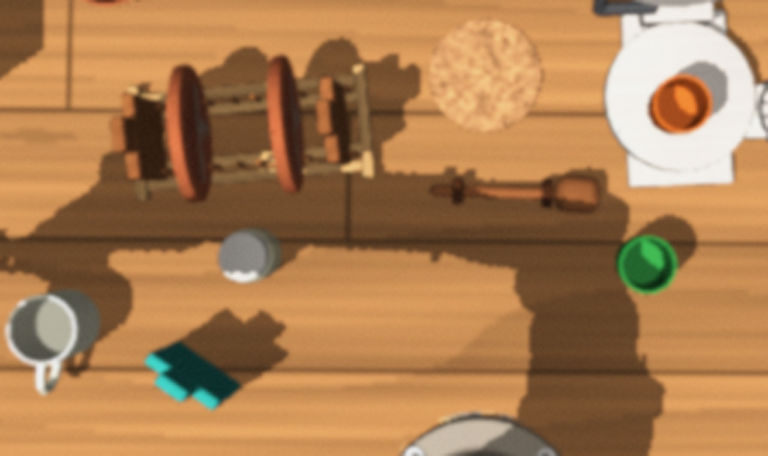

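Top view: the orange cup at (353,193) on the press bed is the tumbler. The green one at (339,260) stands on the table and is a look-alike. Dark wooden boards are in the two outer slots, at (122,206) and (208,198), and plates are at (148,205) and (189,202). The middle slot is empty, so there are two boards. The turquoise one at (150,306) is a decoy. I'll move over to the tumbler.

Request:
servo_tool:
  motion: [-0.92,-0.38,0,0,0,0,0,-0.92,-0.38,0,0,0,0,0,-0.92,-0.38,0,0,0,0,0,-0.92,-0.38,0,0,0,0,0,-0.92,-0.38,0,0,0,0,0]

```text
t: 1.62
eef_pos: [0.2692, 0.5841, 0.304]
tool_rot: [0.0, 0.143, 0.99, 0.0]
contact_force: [0.4, 0.3, 0.4]
gripper_width: 0.999
grasp_force: 0.0
```

Request:
servo_tool:
  motion: [-0.92,-0.38,0,0,0,0,0,-0.92,-0.38,0,0,0,0,0,-0.92,-0.38,0,0,0,0,0,-0.92,-0.38,0,0,0,0,0,-0.92,-0.38,0,0,0,0,0]

```text
t: 2.25
eef_pos: [0.3464, 0.522, 0.3039]
tool_rot: [-0.0, 0.142, 0.99, 0.0]
contact_force: [0.1, 0.5, 0.4]
gripper_width: 1.002
grasp_force: 0.0
```

Request:
servo_tool:
  motion: [-0.92,-0.38,0,0,0,0,0,-0.92,-0.38,0,0,0,0,0,-0.92,-0.38,0,0,0,0,0,-0.92,-0.38,0,0,0,0,0,-0.92,-0.38,0,0,0,0,0]

```text
t: 2.88
eef_pos: [0.424, 0.4596, 0.3039]
tool_rot: [0.0, 0.142, 0.99, 0.0]
contact_force: [-0.2, -0.2, 0.3]
gripper_width: 1.001
grasp_force: 0.0
```

Request:
servo_tool:
  motion: [-0.92,-0.38,0,0,0,0,0,-0.92,-0.38,0,0,0,0,0,-0.92,-0.38,0,0,0,0,0,-0.92,-0.38,0,0,0,0,0,-0.92,-0.38,0,0,0,0,0]

```text
t: 3.5
eef_pos: [0.5015, 0.3972, 0.3039]
tool_rot: [0.0, 0.142, 0.99, 0.0]
contact_force: [-0.5, 0.1, -0.0]
gripper_width: 0.997
grasp_force: 0.0
```

Request:
servo_tool:
  motion: [-0.44,-0.91,0,0,0,0,0,-0.44,-0.91,0,0,0,0,0,-0.44,-0.91,0,0,0,0,0,-0.44,-0.91,0,0,0,0,0,-0.44,-0.91,0,0,0,0,0]

```text
t: 4.12
eef_pos: [0.5171, 0.2969, 0.304]
tool_rot: [0.0, 0.142, 0.99, 0.0]
contact_force: [0.3, 0.4, 0.5]
gripper_width: 1.002
grasp_force: 0.0
```

Request:
servo_tool:
  motion: [-0.44,-0.91,0,0,0,0,0,-0.44,-0.91,0,0,0,0,0,-0.44,-0.91,0,0,0,0,0,-0.44,-0.91,0,0,0,0,0,-0.44,-0.91,0,0,0,0,0]

```text
t: 4.75
eef_pos: [0.5338, 0.1973, 0.3039]
tool_rot: [0.0, 0.142, 0.99, 0.0]
contact_force: [0.4, -0.2, 0.2]
gripper_width: 0.999
grasp_force: 0.0
```

Request:
servo_tool:
  motion: [-0.44,-0.91,0,0,0,0,0,-0.44,-0.91,0,0,0,0,0,-0.44,-0.91,0,0,0,0,0,-0.44,-0.91,0,0,0,0,0,-0.44,-0.91,0,0,0,0,0]

```text
t: 5.38
eef_pos: [0.5503, 0.0976, 0.3039]
tool_rot: [0.0, 0.142, 0.99, 0.0]
contact_force: [0.3, 1.2, 0.0]
gripper_width: 0.998
grasp_force: 0.0
```

```bash
python3 - <<'E'
from h import *
st(); snap('wrist','w1')
for n in ('mat_center','wall','tumbler_c','board1_c','drainer'):
    print(n,[(round(d['p'],2),np.round(d['uv']).tolist()) for d in bot.boxes_of('wrist',n)])
E
```

```text
t 5.38 pos [0.5503 0.0976 0.3039] z [ 0.  0. -1.] y [0.282 0.959 0.   ] w 0.998 F [0.3 1.2 0. ]
mat_center [(0.67, [190.0, 172.0])]
wall [(0.73, [320.0, 311.0])]
tumbler_c [(0.9, [19.0, 206.0]), (0.69, [19.0, 69.0])]
board1_c []
drainer [(0.86, [295.0, 90.0])]
```

View pics/w1.png

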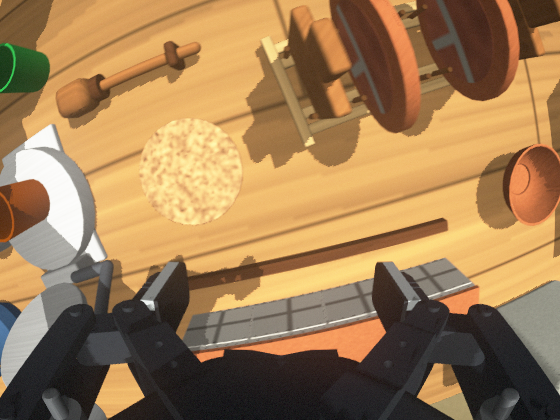

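Wrist view: mat centre is at (191,171). The strip's left end is at (446,222), and the wall's front top edge runs from (197,350) to (470,288). The board in slot -104 is near (315,75), and the tumbler is at the far left, around (25,210).

```bash
python3 - <<'E'
from h import *
cal=bot.get_calibration('wrist')
for n,uv,z in [('mat',(191,171),.004),('strip end',(446,219),.015),('strip mid',(255,268),.015),('strip far',(195,282),.015),('wall top front L',(472,288),.09),('wtf mid',(330,315),.09),('wtf R',(197,349),.09),('wall base L',(447,259),0),('wall base mid',(290,298),0),('tumb rim?',(35,205),.115),('drn corner SE',(309,142),.03),('drn NE',(267,42),.03)]:
    print(n,at('wrist',uv,z,cal))
E
```

```text
mat [0.5053 0.0034 0.004 ]
strip end [0.6473 0.2893 0.015 ]
strip mid [0.6391 0.0414 0.015 ]
strip far [ 0.638  -0.0391  0.015 ]
wall top front L [0.7067 0.2807 0.09  ]
wtf mid [0.6809 0.1152 0.09  ]
wtf R [ 0.6877 -0.039   0.09  ]
wall base L [0.7132 0.2919 0.    ]
wall base mid [ 0.7008  0.0689 -0.    ]
tumb rim? [ 0.4753 -0.1394  0.115 ]
drn corner SE [0.5107 0.1425 0.03  ]
drn NE [0.3954 0.1303 0.03  ]
```

Request:
servo_tool:
  motion: [0,-0.8,0,0,0,0,0,0,-0.8,0,0,0,0,0,0,-0.8,0,0,0,0,0,0,-0.8,0,0,0,0,0,0,-0.8,0,0,0,0,0]

```text
t: 6.3
eef_pos: [0.5272, 0.0209, 0.304]
tool_rot: [0.0, 0.143, 0.99, 0.0]
contact_force: [-0.3, -0.1, 0.1]
gripper_width: 0.999
grasp_force: 0.0
```

Request:
servo_tool:
  motion: [0,-0.8,0,0,0,0,0,0,-0.8,0,0,0,0,0,0,-0.8,0,0,0,0,0,0,-0.8,0,0,0,0,0,0,-0.8,0,0,0,0,0]

```text
t: 6.92
eef_pos: [0.5048, -0.0556, 0.3039]
tool_rot: [0.0, 0.142, 0.99, -0.0]
contact_force: [0.8, -0.4, -0.9]
gripper_width: 1.001
grasp_force: 0.0
```

Request:
servo_tool:
  motion: [0,-0.8,0,0,0,0,0,0,-0.8,0,0,0,0,0,0,-0.8,0,0,0,0,0,0,-0.8,0,0,0,0,0,0,-0.8,0,0,0,0,0]

```text
t: 7.55
eef_pos: [0.4822, -0.1324, 0.3039]
tool_rot: [0.0, 0.142, 0.99, 0.0]
contact_force: [0.2, 0.2, -0.8]
gripper_width: 1.0
grasp_force: 0.0
```

```bash
python3 - <<'E'
from h import *
st(); snap('wrist','w2')
for n in ('tumbler_c','dial_grip','press'):
    print(n,[(round(d['p'],2),np.round(d['uv']).tolist()) for d in bot.boxes_of('wrist',n)])
E
```

```text
t 7.55 pos [ 0.4822 -0.1324  0.3039] z [ 0.  0. -1.] y [0.282 0.959 0.   ] w 1.0 F [ 0.2  0.2 -0.8]
tumbler_c [(0.89, [192.0, 210.0]), (0.58, [182.0, 34.0])]
dial_grip [(0.7, [91.0, 240.0])]
press [(0.56, [218.0, 245.0]), (0.24, [88.0, 240.0])]
```

View pics/w2.png

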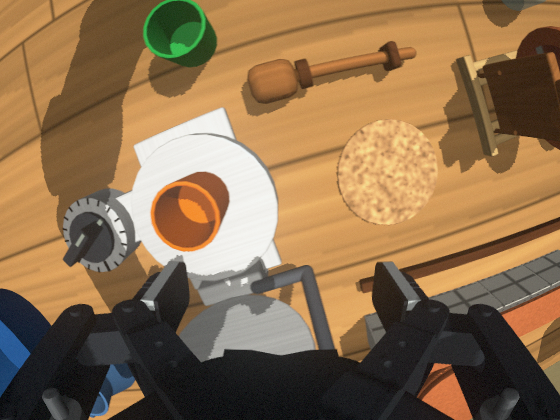

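Tumbler rim centre is at (186,217), the bed centre near (205,203) and the mat at (388,173). The dial disc is at (97,235).

```bash
python3 - <<'E'
from h import *
for n,uv,z in [('mat',(388,172),.004),('rim',(186,216.5),.115),('bed',(205,203),.04),('dial disc',(97,236),.063)]:
    print(n,at('wrist',uv,z))
P=at('wrist',(186,216.5),.115)
to([P[0],P[1],.20]); snap('wrist','w3',(20,180,240,300),3)
E
```

```text
mat [ 0.504  -0.0048  0.004 ]
rim [ 0.4664 -0.211   0.115 ]
bed [ 0.473  -0.2136  0.04  ]
dial disc [ 0.4675 -0.3455  0.063 ]
t 7.75 pos [ 0.4825 -0.1314  0.3039] z [ 0.  0. -1.] y [0.282 0.959 0.   ] w 1.002 F [ 0.3 -0.3  0.4]
shift [-0.35 -4.05  5.19]
```

View pics/w3.png

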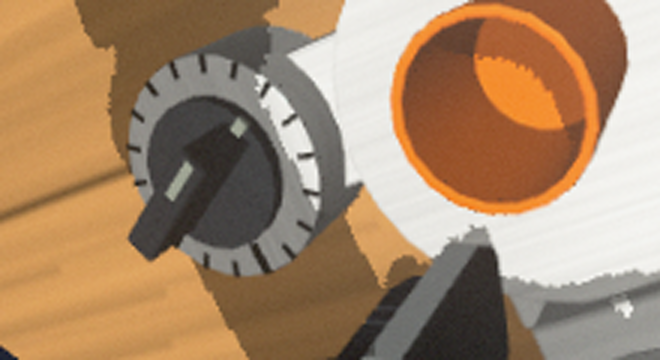

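The crop confirms the orange tumbler on the bed. On the dial, the long mark is at crop (262,258), and the bar runs lower-left to upper-right. Next: descend and grip the tumbler.

Request:
servo_tool:
  motion: [-0.07,-0.81,0.7,0,0,0,0,-0.07,-0.81,0.7,0,0,0,0,-0.07,-0.81,0.7,0,0,0,0,-0.07,-0.81,0.7,0,0,0,0,-0.07,-0.81,0.7,0,0,0,0]

```text
t: 8.43
eef_pos: [0.4668, -0.2106, 0.2334]
tool_rot: [0.0, 0.142, 0.99, 0.0]
contact_force: [0.7, 0.0, -0.4]
gripper_width: 0.999
grasp_force: 0.0
```

Request:
servo_tool:
  motion: [0,0,0.98,0,0,0,0,0,0,0.98,0,0,0,0,0,0,0.98,0,0,0,0,0,0,0.98,0,0,0,0,0,0,0.98,0,0,0,0]

```text
t: 9.05
eef_pos: [0.4671, -0.2101, 0.1352]
tool_rot: [0.0, 0.142, 0.99, 0.0]
contact_force: [0.0, -0.2, 0.2]
gripper_width: 1.002
grasp_force: 0.0
```

Request:
servo_tool:
  motion: [0,0,0,0,0,0,0.4,0,0,0,0,0,0,0.6,0,0,0,0,0,0,0.8,0,0,0,0,0,0,0.8,0,0,0,0,0,0,0.8]
  grip_force: 30

```text
t: 9.68
eef_pos: [0.4665, -0.211, 0.1361]
tool_rot: [0.0, 0.142, 0.99, 0.0]
contact_force: [0.5, 0.3, -1.0]
gripper_width: 0.726
grasp_force: 31.3
```

Request:
servo_tool:
  motion: [0,0,-0.8,0,0,0,0.8,0,0,-0.8,0,0,0,0.8,0,0,-0.8,0,0,0,0.8,0.09,0.88,0,0,0,0,0.8,0.09,0.88,0,0,0,0,0.8]
  grip_force: 35

```text
t: 10.3
eef_pos: [0.4732, -0.1761, 0.1853]
tool_rot: [0.001, 0.143, 0.99, 0.0]
contact_force: [0.8, 0.7, -0.8]
gripper_width: 0.724
grasp_force: 36.4
```

Request:
servo_tool:
  motion: [0.09,0.88,0,0,0,0,0.8,0.09,0.88,0,0,0,0,0.8,0.09,0.88,0,0,0,0,0.8,0.09,0.88,0,0,0,0,0.8,0.09,0.88,0,0,0,0,0.8]

```text
t: 10.92
eef_pos: [0.4894, -0.0887, 0.185]
tool_rot: [0.001, 0.142, 0.99, 0.0]
contact_force: [-0.1, -0.2, -0.6]
gripper_width: 0.723
grasp_force: 36.4
```

Request:
servo_tool:
  motion: [0.09,0.88,0,0,0,0,0.8,0.09,0.88,0,0,0,0,0.8,0.09,0.88,0,0,0,0,0.8,0.09,0.88,0,0,0,0,0.8,0.09,0.88,0,0,0,0,0.8]

```text
t: 11.55
eef_pos: [0.5054, -0.0012, 0.1839]
tool_rot: [0.0, 0.142, 0.99, 0.0]
contact_force: [0.2, 0.7, -1.5]
gripper_width: 0.72
grasp_force: 36.4
```

```bash
python3 - <<'E'
from h import *
st(); print(bot.get_obs()['grasp_force'])
to([.5055,-.001,.1015])
snap('wrist','w4')
for n in ('mat_center','tumbler_c'): print(n,[(round(d['p'],2),np.round(d['uv']).tolist()) for d in bot.boxes_of('wrist',n)])
E
```

```text
t 11.55 pos [ 0.5054 -0.0012  0.1839] z [ 0.  0. -1.] y [0.282 0.959 0.   ] w 0.72 F [ 0.2  0.7 -1.5]
36.36280280101346
t 11.55 pos [ 0.5054 -0.0012  0.1839] z [ 0.  0. -1.] y [0.282 0.959 0.   ] w 0.72 F [ 0.2  0.7 -1.5]
shift [-0.    0.01  4.12]
mat_center [(0.81, [275.0, 186.0]), (0.34, [511.0, 75.0])]
tumbler_c [(0.92, [26.0, 52.0]), (0.57, [278.0, 294.0])]
```

View pics/w4.png

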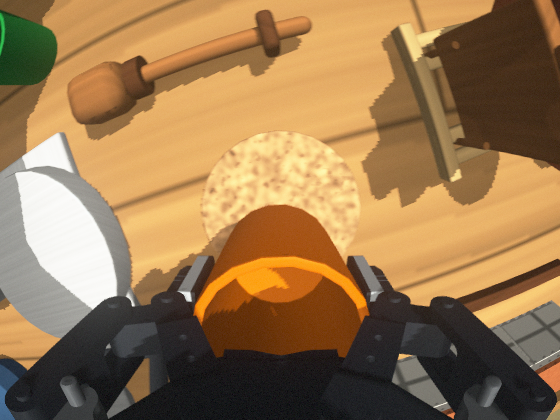

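Request:
servo_tool:
  motion: [0,0,0.9,0,0,0,0.8,0,0,0.9,0,0,0,0.8,0,0,0.9,0,0,0,0.8,0,0,0.9,0,0,0,0.8,0,0,0.5,0,0,0,0.8]

```text
t: 12.32
eef_pos: [0.5048, -0.0032, 0.1011]
tool_rot: [-0.001, 0.143, 0.99, -0.0]
contact_force: [1.6, 0.7, -0.8]
gripper_width: 0.728
grasp_force: 36.4
```

Request:
servo_tool:
  motion: [0,0,0,0,0,0,0.8,0,0,0,0,0,0,0.2,0,0,0,0,0,0,0,0,0,0,0,0,0,0,0,0,0,0,0,0,0]

```text
t: 12.95
eef_pos: [0.5053, -0.0022, 0.1021]
tool_rot: [0.0, 0.142, 0.99, 0.0]
contact_force: [0.1, 0.1, -0.0]
gripper_width: 0.999
grasp_force: 0.0
```

Request:
servo_tool:
  motion: [0,0,-0.8,0,0,0,0,0,0,-1,0,0,0,0,0,0,-1,0,0,0,0,0,0,-1,0,0,0,0,0,0,-1,0,0,0,0]

```text
t: 13.58
eef_pos: [0.5053, -0.0024, 0.1996]
tool_rot: [0.0, 0.143, 0.99, 0.0]
contact_force: [-0.1, -0.6, 0.4]
gripper_width: 1.004
grasp_force: 0.0
```

Request:
servo_tool:
  motion: [0,-0.9,-1,0,0,0,0,0,-0.9,-1,0,0,0,0,0,-0.9,-1,0,0,0,0,0,-0.9,0,0,0,0,0,0,-0.9,0,0,0,0,0]

```text
t: 14.2
eef_pos: [0.4793, -0.0894, 0.258]
tool_rot: [0.0, 0.142, 0.99, 0.0]
contact_force: [-0.3, 0.7, -0.1]
gripper_width: 0.998
grasp_force: 0.0
```

Request:
servo_tool:
  motion: [0,-0.9,0,0,0,0,0,0,-0.9,0,0,0,0,0,0,-0.9,0,0,0,0,0,0,-0.9,0,0,0,0,0,0,-0.9,0,0,0,0,0]

```text
t: 14.82
eef_pos: [0.4536, -0.1757, 0.2574]
tool_rot: [-0.0, 0.143, 0.99, 0.0]
contact_force: [-0.4, -0.6, -0.0]
gripper_width: 1.001
grasp_force: 0.0
```

Request:
servo_tool:
  motion: [-0.5,-0.9,0,0,0,0,0,-0.5,-0.9,0,0,0,0,0,-0.5,-0.9,0,0,0,0,0,-0.5,-0.9,0,0,0,0,0,-0.5,-0.9,0,0,0,0,0]

```text
t: 15.45
eef_pos: [0.4765, -0.2762, 0.2573]
tool_rot: [-0.001, 0.142, 0.99, 0.0]
contact_force: [0.2, -0.1, 0.8]
gripper_width: 1.0
grasp_force: 0.0
```

```bash
python3 - <<'E'
from h import *
st(); snap('wrist','w5')
print([(round(d['p'],2),np.round(d['uv']).tolist()) for d in bot.boxes_of('wrist','dial_grip')])
bot.read_camera('top')
a=bot.boxes_of('top','tumbler_c');print([(round(d['p'],2),np.round(d['uv'],1).tolist(),at('top',d['uv'],.05)) for d in a])
bot.read_camera('scene')
b=bot.boxes_of('scene','tumbler_c');print([(round(d['p'],2),np.round(d['uv'],1).tolist()) for d in b], proj('scene',[[.5055,-.001,.0415]]), proj('top',[[.5055,-.001,.0415]]))
E
```

```text
t 15.45 pos [ 0.4765 -0.2762  0.2573] z [-0.001  0.    -1.   ] y [0.282 0.959 0.   ] w 1.0 F [ 0.2 -0.1  0.8]
[(0.9, [188.0, 223.0])]
[(0.92, [335.1, 259.1], array([ 0.2955, -0.174 ,  0.05  ])), (0.76, [268.2, 178.1], array([0.5107, 0.0061, 0.05  ])), (0.21, [230.3, 101.2], array([0.718, 0.11 , 0.05 ]))]
[(0.91, [218.0, 205.5]), (0.61, [301.3, 243.8])] [[299.99810679 244.84086712]] [[270.84647526 180.34534898]]
```

View pics/w5.png

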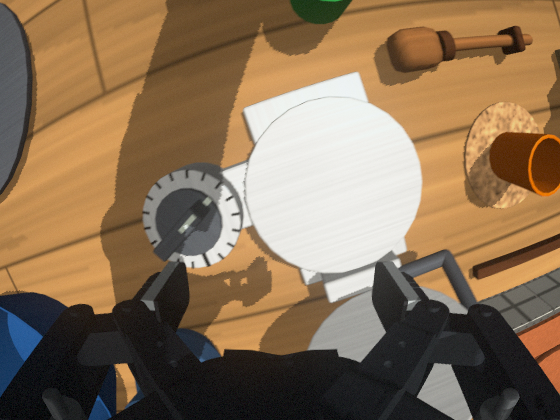

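The tumbler stands on the mat, seen at (520,160). The dial's disc is at about (192,219), with the bar lying on a diagonal. I'll take one enlarged crop for the pointer.

```bash
python3 - <<'E'
from h import *
st(); snap('wrist','w6',(132,160,252,280),5)
for n,uv,z in [('ring',(192,218.5),.055),('disc',(190,222),.063),('bed',(334,185),.04)]: print(n,at('wrist',uv,z))
E
```

```text
t 15.75 pos [ 0.4768 -0.2745  0.2575] z [-0.001  0.001 -1.   ] y [0.281 0.96  0.001] w 0.999 F [-0.5  0.   0.6]
ring [ 0.4668 -0.3544  0.055 ]
disc [ 0.4676 -0.3544  0.063 ]
bed [ 0.4765 -0.224   0.04  ]
```

View pics/w6.png

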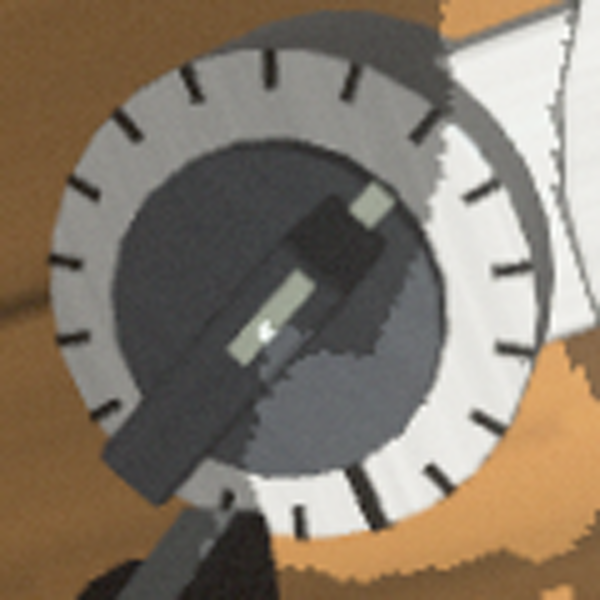

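The bright pointer patches are at crop (270,320) on the bar and (372,205) on the disc. The long mark is at (365,497). That puts the pointer about 119° anticlockwise from the long mark, so 6 clicks. I'll align with the bar and take it.

Request:
servo_tool:
  motion: [-0.13,-0.79,0,0,0,0,0,-0.13,-0.79,0,0,0,0,0,-0.13,-0.79,0,0,0,0,0,-0.13,-0.79,0,0,0,0,0,-0.13,-0.79,0,0,0,0,0]

```text
t: 16.42
eef_pos: [0.467, -0.3563, 0.2578]
tool_rot: [-0.0, 0.143, 0.99, -0.0]
contact_force: [1.3, -0.3, -0.1]
gripper_width: 0.996
grasp_force: 0.0
```

Request:
servo_tool:
  motion: [0,0,0,0,0,0.99,0,0,0,0,0,0,0.99,0,0,0,0,0,0,0.99,0,0,0,0,0,0,0.99,0,0,0,0,0,0,0.99,0]

```text
t: 17.05
eef_pos: [0.4672, -0.3556, 0.2579]
tool_rot: [0.0, 0.494, 0.869, -0.0]
contact_force: [-0.5, 0.5, 0.2]
gripper_width: 1.0
grasp_force: 0.0
```

```bash
python3 - <<'E'
from h import *
to([.4675,-.354,.143],np.radians(31)); snap('wrist','w7',(150,160,410,360),2.5)
print(bot.get_obs()['q'].round(2))
E
```

```text
t 17.05 pos [ 0.4672 -0.3556  0.2579] z [-0. -0. -1.] y [ 0.859  0.512 -0.   ] w 1.0 F [-0.5  0.5  0.2]
shift [0.06 0.05 5.74]
turn [-0.    0.   -0.02]
[ 0.04  0.45  0.67  1.85 -0.34  0.96  1.39]
```

View pics/w7.png

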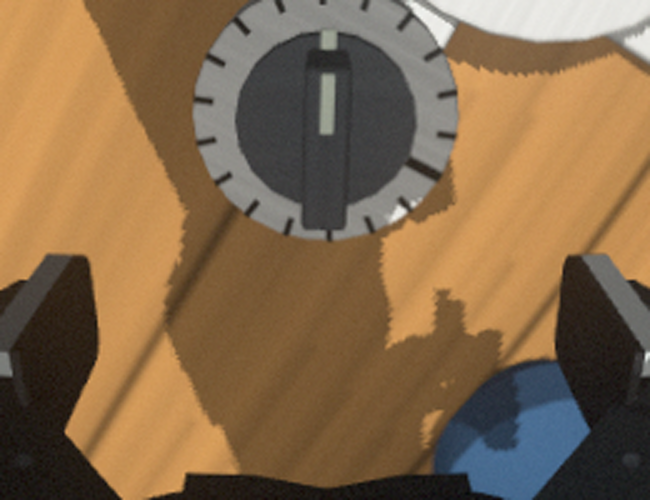

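Request:
servo_tool:
  motion: [0.06,0.05,1,0,0,0,0,0,0,1,0,0,0,0,0,0,1,0,0,0,0,0,0,1,0,0,0,0,0,0,1,0,0,0,0]

```text
t: 17.73
eef_pos: [0.4674, -0.3534, 0.1564]
tool_rot: [-0.0, 0.492, 0.871, -0.0]
contact_force: [-0.4, 0.0, 0.4]
gripper_width: 0.998
grasp_force: 0.0
```

Request:
servo_tool:
  motion: [0,0,0.74,0,0,0,0,0,0,0,0,0,0,0.5,0,0,0,0,0,0,0.9,0,0,0,0,0,0,1,0,0,0,0,0,0,1]
  grip_force: 30

```text
t: 18.35
eef_pos: [0.4665, -0.3547, 0.1439]
tool_rot: [0.0, 0.492, 0.871, -0.001]
contact_force: [-6.7, 0.6, 13.4]
gripper_width: 0.159
grasp_force: 35.7
```

Request:
servo_tool:
  motion: [0,0,0,0,0,0,1,0,0,0,0,0,0,1,0,0,0,0,0,0,1]

```text
t: 18.73
eef_pos: [0.4665, -0.3546, 0.1439]
tool_rot: [0.0, 0.492, 0.87, -0.001]
contact_force: [-4.3, -2.3, 6.5]
gripper_width: 0.159
grasp_force: 34.4
```

```bash
python3 - <<'E'
from h import *
o,r=st(); print(o['torque'].round(2),o['grasp_force'])
E
```

```text
t 18.73 pos [ 0.4665 -0.3546  0.1439] z [-0.    -0.001 -1.   ] y [ 0.857  0.515 -0.001] w 0.159 F [-4.3 -2.3  6.5]
[-0.34  0.91  0.03] 34.42071318626404
```

Request:
servo_tool:
  motion: [0,0,0,0,0,0.9,1,0,0,0,0,0,0.9,1,0,0,0,0,0,0.9,1,0,0,0,0,0,0.9,1,0,0,0,0,0,0.9,1]

```text
t: 19.35
eef_pos: [0.469, -0.354, 0.144]
tool_rot: [0.002, 0.754, 0.657, 0.001]
contact_force: [2.5, -2.4, -0.5]
gripper_width: 0.154
grasp_force: 33.5
```

Request:
servo_tool:
  motion: [0,0,0,0,0,0.9,1,0,0,0,0,0,0.9,1,0,0,0,0,0,0.9,1,0,0,0,0,0,0.9,1,0,0,0,0,0,0.9,1]

```text
t: 19.98
eef_pos: [0.4713, -0.355, 0.1441]
tool_rot: [0.004, 0.929, 0.371, 0.002]
contact_force: [9.6, -7.7, -9.3]
gripper_width: 0.157
grasp_force: 32.3
```

Request:
servo_tool:
  motion: [0,0,0,0,0,0.9,1,0,0,0,0,0,0.9,1,0,0,0,0,0,0.9,1,0,0,0,0,0,0.9,1,0,0,0,0,0,0.9,1]

```text
t: 20.6
eef_pos: [0.4723, -0.3571, 0.1442]
tool_rot: [0.006, 0.999, 0.043, 0.004]
contact_force: [14.5, -17.9, -17.9]
gripper_width: 0.157
grasp_force: 31.3
```

```bash
python3 - <<'E'
from h import *
o,r=st(); print(o['torque'].round(2),o['grasp_force'],np.degrees(np.arctan2(r[1,1],r[0,1])))
E
```

```text
t 20.6 pos [ 0.4723 -0.3571  0.1442] z [ 0.008 -0.012 -1.   ] y [ 0.086 -0.996  0.013] w 0.157 F [ 14.5 -17.9 -17.9]
[-3.7  -2.58  0.09] 31.269083619117737 -85.0834217851741
```

Request:
servo_tool:
  motion: [0.15,0.08,0,0,0,0,1,0.14,0.07,0,0,0,0,1,0,0,0,0,0,0.3,1,0,0,0,0,0,0.3,1,0,0,0,0,0,0,1]

```text
t: 21.22
eef_pos: [0.4732, -0.3581, 0.1441]
tool_rot: [0.003, 1.0, -0.0, -0.0]
contact_force: [-2.0, -6.7, 2.0]
gripper_width: 0.156
grasp_force: 44.5
```

```bash
python3 - <<'E'
from h import *
o,r=st(); print(o['torque'].round(2),o['grasp_force'],np.degrees(np.arctan2(r[1,1],r[0,1])),o['joint_torque'].round(2))
snap('wrist','w8',(150,160,410,360),2.5)
E
```

```text
t 21.23 pos [ 0.4732 -0.3581  0.1441] z [-0.    -0.005 -1.   ] y [-0.    -1.     0.005] w 0.156 F [-2.  -6.7  2. ]
[-1.29  0.66  1.09] 44.45447623729706 -90.01382723375765 [ -2.88 -50.88  17.37 -14.5   -1.74   1.72  -1.25]
```

View pics/w8.png

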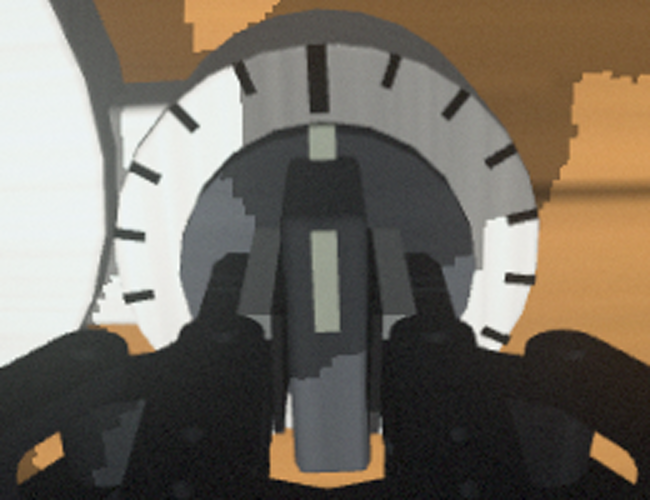

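The pointer now sits on the long mark, crop (318,80), and a 1.1 N m reaction shows it is on the stop. Now back four clicks (80°) anticlockwise, turning about the dial's axis.

Request:
servo_tool:
  motion: [0,-0.03,0,0,0,-0.93,1,0,-0.03,0,0,0,-0.93,1,0,-0.03,0,0,0,-0.93,1,0,-0.03,0,0,0,-0.93,1,0,-0.03,0,0,0,-0.93,1]

```text
t: 21.9
eef_pos: [0.4721, -0.3554, 0.144]
tool_rot: [0.002, 0.94, 0.342, -0.001]
contact_force: [-3.0, -7.0, 0.7]
gripper_width: 0.153
grasp_force: 33.9
```

Request:
servo_tool:
  motion: [0,-0.03,0,0,0,-0.93,1,0,-0.03,0,0,0,-0.93,1,0,-0.03,0,0,0,-0.93,1,0,-0.03,0,0,0,-0.93,1,0,-0.03,0,0,0,-0.93,1]

```text
t: 22.52
eef_pos: [0.4695, -0.3538, 0.144]
tool_rot: [0.002, 0.766, 0.643, -0.001]
contact_force: [-3.0, -6.1, 1.4]
gripper_width: 0.155
grasp_force: 34.0
```

```bash
python3 - <<'E'
from h import *
o,r=st(); print(o['torque'].round(2),o['grasp_force'],np.degrees(np.arctan2(r[1,1],r[0,1])))
snap('wrist','w9',(150,160,410,360),2.5)
E
```

```text
t 22.52 pos [ 0.4695 -0.3538  0.144 ] z [ 0.001 -0.004 -1.   ] y [ 0.985 -0.174  0.001] w 0.155 F [-3.  -6.1  1.4]
[-1.32  0.72 -0.01] 33.968403339385986 -10.016890274362279
```

View pics/w9.png

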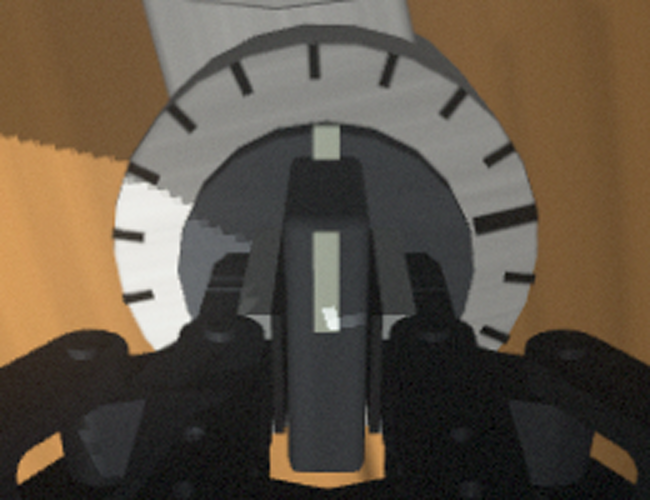

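The pointer is on the fourth short mark, with the long mark at (505,218) and three marks between. Release it, rise, and go over to the drainer.

Request:
servo_tool:
  motion: [0,0,0,0,0,0,0.7,0,0,0,0,0,0,0.4,0,0,0,0,0,0,0,0,0,0,0,0,0,0,0,0,-0.5,0,0,0,0]

```text
t: 23.2
eef_pos: [0.47, -0.3509, 0.1529]
tool_rot: [-0.001, 0.767, 0.642, -0.0]
contact_force: [0.0, 0.2, -0.1]
gripper_width: 1.002
grasp_force: 0.0
```

Request:
servo_tool:
  motion: [0,0,-1,0,0,0,0,0,0,-1,0,0,0,0,0,0,-1,0,0,0,0,0,0,-1,0,0,0,0,0,0,-1,0,0,0,0]

```text
t: 23.82
eef_pos: [0.4703, -0.3514, 0.2546]
tool_rot: [0.0, 0.767, 0.642, 0.0]
contact_force: [-0.4, -0.5, -0.1]
gripper_width: 1.001
grasp_force: 0.0
```

Request:
servo_tool:
  motion: [0.97,0.02,-1,0,0,0,0,0.97,0.02,-1,0,0,0,0,0.97,0.02,-0.5,0,0,0,0,0.97,0.02,0,0,0,0,0,0.97,0.02,0,0,0,0,0]

```text
t: 24.45
eef_pos: [0.4895, -0.2557, 0.304]
tool_rot: [0.0, 0.767, 0.642, 0.0]
contact_force: [1.4, -0.6, 0.3]
gripper_width: 0.999
grasp_force: 0.0
```

Request:
servo_tool:
  motion: [0.97,0.02,0,0,0,0,0,0.97,0.02,0,0,0,0,0,0.97,0.02,0,0,0,0,0,0.97,0.02,0,0,0,0,0,0.97,0.02,0,0,0,0,0]

```text
t: 25.08
eef_pos: [0.5085, -0.1606, 0.3038]
tool_rot: [-0.0, 0.767, 0.642, 0.0]
contact_force: [-0.4, -0.4, -0.4]
gripper_width: 0.997
grasp_force: 0.0
```

Request:
servo_tool:
  motion: [0.97,0.02,0,0,0,0,0,0.97,0.02,0,0,0,0,0,0.97,0.02,0,0,0,0,0,0.97,0.02,0,0,0,0,0,0.97,0.02,0,0,0,0,0]

```text
t: 25.7
eef_pos: [0.5278, -0.0648, 0.3032]
tool_rot: [-0.0, 0.767, 0.642, 0.0]
contact_force: [-0.5, -0.5, 0.2]
gripper_width: 1.0
grasp_force: 0.0
```

Request:
servo_tool:
  motion: [0.92,-0.3,0,0,0,0,0,0.92,-0.3,0,0,0,0,0,0.92,-0.3,0,0,0,0,0,0.92,-0.3,0,0,0,0,0,0.92,-0.3,0,0,0,0,0]

```text
t: 26.32
eef_pos: [0.5142, 0.0311, 0.3031]
tool_rot: [0.0, 0.767, 0.642, -0.0]
contact_force: [0.4, -0.1, -0.2]
gripper_width: 0.999
grasp_force: 0.0
```

Request:
servo_tool:
  motion: [0.92,-0.3,0,0,0,0,0,0.92,-0.3,0,0,0,0,0,0.92,-0.3,0,0,0,0,0,0.92,-0.3,0,0,0,0,0,0.92,-0.3,0,0,0,0,0]

```text
t: 26.95
eef_pos: [0.5008, 0.127, 0.3031]
tool_rot: [0.0, 0.767, 0.642, 0.0]
contact_force: [0.0, 0.7, -0.1]
gripper_width: 1.002
grasp_force: 0.0
```

Request:
servo_tool:
  motion: [0,0,0,0,0,-1,0,0,0,0,0,0,-1,0,0,0,0,0,0,-1,0,0,0,0,0,0,-1,0,0,0,0,0,0,-1,0]

```text
t: 27.58
eef_pos: [0.501, 0.1263, 0.3031]
tool_rot: [0.0, 0.477, 0.879, -0.0]
contact_force: [0.3, 0.0, -0.5]
gripper_width: 1.003
grasp_force: 0.0
```

Request:
servo_tool:
  motion: [0,0,0,0,0,-1,0,0,0,0,0,0,-1,0,0,0,0,0,0,-1,0,0,0,0,0,0,-1,0,0,0,0,0,0,-1,0]

```text
t: 28.2
eef_pos: [0.501, 0.1262, 0.3031]
tool_rot: [-0.0, 0.121, 0.993, -0.0]
contact_force: [0.2, 0.4, 0.2]
gripper_width: 0.999
grasp_force: 0.0
```

Request:
servo_tool:
  motion: [0,0,0,0,0,-1,0,0,0,0,0,0,-1,0,0,0,0,0,0,-0.3,0]

```text
t: 28.58
eef_pos: [0.501, 0.1262, 0.3031]
tool_rot: [-0.0, -0.05, 0.999, 0.0]
contact_force: [0.4, 0.6, -1.1]
gripper_width: 0.998
grasp_force: 0.0
```

```bash
python3 - <<'E'
from h import *
o,r=st(); print(o['q'].round(2)); snap('wrist','w10')
E
```

```text
t 28.57 pos [0.501  0.1262 0.3031] z [-0.  0. -1.] y [-0.099  0.995  0.   ] w 0.998 F [ 0.4  0.6 -1.1]
[-0.88  0.24  0.61  1.96 -0.16  0.99  1.47]
```

View pics/w10.png

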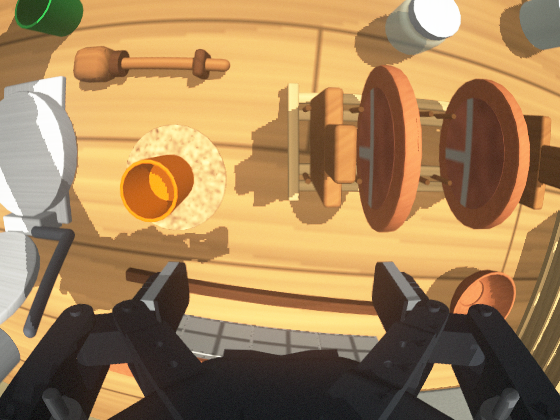

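Wrist view: the board in slot -104 has its handle top at about (345,153) and its blade shoulders at about (322,148). Plates are at (388,148) and (487,153), the second board is at about (540,160), and the mat and tumbler are near (178,177). I've used all 14 pictures, so I'll work from pixel values from here on.

```bash
python3 - <<'E'
from h import *
im=cv2.imread('pics/w10.png')[:,:,::-1].astype(int)
for r in (100,110,153,195): print(r,[(c,im[r,c].tolist()) for c in range(288,366,3)])
print('col345',[(r,im[r,345,0]) for r in range(112,196,3)]); print('col320',[(r,im[r,320,0]) for r in range(78,220,4)])
cal=bot.get_calibration('wrist')
print(cal['mtx'][0], ray('wrist',(280,210),cal)[0])
for n,uv,z in [('handle top',(344.5,153.5),.183),('blade top',(322,148),.138),('mat',(178.5,176.5),.004),('rim',(150,189.5),.079),('rail end top',(294,83),.03),('rail end bot',(294,199),.03)]: print(n,at('wrist',uv,z,cal))
E
```

```text
100 [(288, [226, 185, 119]), (291, [254, 242, 169]), (294, [253, 238, 162]), (297, [251, 231, 153]), (300, [253, 236, 162]), (303, [253, 236, 159]), (306, [253, 238, 164]), (309, [253, 235, 158]), (312, [112, 74, 43]), (315, [113, 74, 45]), (318, [109, 72, 42]), (321, [108, 73, 42]), (324, [125, 84, 50]), (327, [219, 143, 80]), (330, [234, 158, 90]), (333, [233, 161, 87]), (336, [236, 163, 91]), (339, [240, 168, 94]), (342, [199, 132, 74]), (345, [192, 155, 99]), (348, [192, 154, 100]), (351, [192, 152, 98]), (354, [192, 154, 100]), (357, [197, 158, 104]), (360, [240, 204, 132]), (363, [112, 66, 41])]
110 [(288, [223, 182, 118]), (291, [241, 208, 136]), (294, [186, 149, 96]), (297, [170, 136, 87]), (300, [188, 149, 97]), (303, [106, 70, 44]), (306, [114, 80, 46]), (309, [155, 111, 70]), (312, [107, 70, 39]), (315, [109, 72, 43]), (318, [107, 70, 41]), (321, [106, 70, 43]), (324, [115, 78, 44]), (327, [213, 139, 78]), (330, [228, 151, 84]), (333, [230, 156, 88]), (336, [242, 171, 96]), (339, [245, 176, 99]), (342, [217, 142, 81]), (345, [168, 130, 83]), (348, [155, 119, 72]), (351, [1
[... 2274 characters left out ...]
42, np.int64(97)), (146, np.int64(97)), (150, np.int64(97)), (154, np.int64(96)), (158, np.int64(97)), (162, np.int64(99)), (166, np.int64(98)), (170, np.int64(97)), (174, np.int64(99)), (178, np.int64(102)), (182, np.int64(102)), (186, np.int64(101)), (190, np.int64(103)), (194, np.int64(104)), (198, np.int64(135)), (202, np.int64(177)), (206, np.int64(179)), (210, np.int64(177)), (214, np.int64(175)), (218, np.int64(173))]
[325.1922621    0.         280.27761362] [0.43143817 0.11914323 0.37255405]
handle top [0.4451 0.1586 0.183 ]
blade top [0.4463 0.1509 0.138 ]
mat [0.5032 0.0051 0.004 ]
rim [ 0.5037 -0.0011  0.079 ]
rail end top [0.3881 0.129  0.03  ]
rail end bot [0.5114 0.142  0.03  ]
```

```bash
python3 - <<'E'
from h import *
im=cv2.imread('pics/w10.png')[:,:,::-1].astype(int)
cal=bot.get_calibration('wrist')
for n,uv,z in [('handle top',(346,153.5),.183),('handle edge hi',(345.5,125.5),.183),('handle edge lo',(346,181.5),.183),('bladetop a',(334.2,100),.138),('blade b',(333,195),.138)]: print(n,at('wrist',uv,z,cal))
# board 2: top camera
t=bot.read_camera('top').astype(int)
cv2.imwrite('pics/t2.png',t[:,:,::-1])
for r in range(188,228,3): print(r,[t[r,c,0] for c in range(108,134)])
print('b1')
for r in range(180,218,3): print(r,[t[r,c,0] for c in range(198,222)])
E
```

```text
handle top [0.445  0.1595 0.183 ]
handle edge hi [0.4286 0.1571 0.183 ]
handle edge lo [0.4617 0.1618 0.183 ]
bladetop a [0.4105 0.1558 0.138 ]
blade b [0.4801 0.1635 0.138 ]
188 [np.int64(220), np.int64(220), np.int64(219), np.int64(219), np.int64(219), np.int64(220), np.int64(220), np.int64(220), np.int64(220), np.int64(221), np.int64(220), np.int64(220), np.int64(215), np.int64(201), np.int64(194), np.int64(204), np.int64(212), np.int64(214), np.int64(206), np.int64(162), np.int64(112), np.int64(123), np.int64(137), np.int64(144), np.int64(166), np.int64(183)]
191 [np.int64(221), np.int64(221), np.int64(222), np.int64(221), np.int64(221), np.int64(221), np.int64(222), np.int64(220), np.int64(222), np.int64(222), np.int64(219), np.int64(219), np.int64(210), np.int64(205), np.int64(204), np.int64(200), np.int64(181), np.int64(131), np.int64(77), np.int64(59), np.int64(67), np.int64(77), np.int64(102), np.int64(126), np.int64(148), np.int64(167)]
194 [np.int64(202), np.int64(201), np.int64(202), np.int64(202), np.int64(203), np.int64(201), np.int64(203), np.int64(203), np.int64(202),
[... 8605 characters left out ...]
np.int64(135), np.int64(131), np.int64(129), np.int64(127), np.int64(125), np.int64(123), np.int64(118), np.int64(114), np.int64(112), np.int64(107), np.int64(102), np.int64(98), np.int64(96), np.int64(90), np.int64(85)]
216 [np.int64(150), np.int64(148), np.int64(148), np.int64(148), np.int64(147), np.int64(142), np.int64(140), np.int64(139), np.int64(138), np.int64(134), np.int64(132), np.int64(130), np.int64(127), np.int64(125), np.int64(124), np.int64(120), np.int64(117), np.int64(112), np.int64(111), np.int64(107), np.int64(102), np.int64(96), np.int64(92), np.int64(90)][ WARN:0@1.956] global loadsave.cpp:1063 imwrite_ Unsupported depth image for selected encoder is fallbacked to CV_8U.
```

Request:
servo_tool:
  motion: [0.87,0.64,0,0,0,0,0.5,0.87,0.64,0,0,0,0,0.5,0.88,0.65,0,0,0,-0.06,0.5,0,0,0,0,0,0,0.5,0,0,0,0,0,0,0.5]

```text
t: 29.3
eef_pos: [0.4457, 0.1589, 0.3033]
tool_rot: [0.0, -0.052, 0.999, -0.0]
contact_force: [-0.0, -0.2, 1.1]
gripper_width: 0.503
grasp_force: 0.0
```

```bash
python3 - <<'E'
from h import *
to([.445,.1595,.212],np.radians(96.3))
im=cv2.imread('pics/top0.png').astype(float); B,G,Rr=im[...,0],im[...,1],im[...,2]
for c in (175,230,290): print(c,[tuple(int(v) for v in im[r,c,::-1]) for r in range(72,140,3)])
E
```

```text
t 29.3 pos [0.4457 0.1589 0.3033] z [ 0.001  0.    -1.   ] y [-0.105  0.995 -0.   ] w 0.503 F [-0.  -0.2  1.1]
shift [0.04 0.03 4.56]
turn [-0.    0.   -0.03]
175 [(220, 158, 94), (227, 164, 98), (228, 160, 95), (219, 119, 73), (215, 115, 70), (221, 120, 74), (219, 119, 73), (223, 123, 76), (221, 121, 74), (213, 115, 73), (142, 129, 115), (90, 84, 76), (188, 138, 91), (228, 165, 99), (233, 174, 104), (238, 181, 110), (229, 167, 100), (130, 83, 51), (100, 55, 34), (170, 116, 68), (218, 155, 93), (216, 153, 92), (220, 158, 95)]
230 [(217, 153, 92), (221, 158, 95), (227, 165, 99), (182, 121, 72), (219, 120, 74), (220, 119, 73), (224, 122, 75), (223, 121, 75), (228, 126, 77), (226, 123, 75), (217, 118, 74), (123, 111, 99), (87, 81, 72), (192, 141, 93), (236, 179, 109), (238, 181, 108), (232, 172, 104), (229, 166, 99), (146, 96, 56), (93, 51, 30), (156, 105, 61), (213, 151, 91), (216, 154, 92)]
290 [(219, 156, 94), (217, 155, 93), (218, 154, 93), (216, 153, 91), (170, 114, 67), (217, 117, 71), (221, 120, 73), (221, 120, 73), (221, 118, 72), (224, 123, 76), (223, 121, 74), (220, 120, 74), (150, 129, 115), (91, 86, 77), (158, 119, 84), (232, 171, 103), (230, 168, 100), (230, 168, 102), (228, 167, 101), (169, 114, 67), (102, 56, 34), (118, 76, 45), (205, 144, 85)]
```

```bash
python3 - <<'E'
from h import *
im=cv2.imread('pics/top0.png').astype(float); B,G,Rr=im[...,0],im[...,1],im[...,2]
def cross(f,r0,r1,lev):
    for r in range(r0,r1):
        if (f[r]-lev)*(f[r+1]-lev)<=0 and f[r]!=f[r+1]: return r+(f[r]-lev)/(f[r]-f[r+1])
    return np.nan
E={'back':[], 'front':[], 'base':[], 'strip':[]}
for c in range(172,294,2):
    e=Rr[:,c]-B[:,c]; s=Rr[:,c]
    g=(G-0.5*Rr)[:,c] # orange ~10, wood ~48, grey ~55
    b=cross(g,74,95,30); f=cross(g,int(b)+8 if b==b else 95,120,32)
    d=np.clip(170-s[114:142],0,None); st_=(d*np.arange(114,142)).sum()/d.sum()
    ba=cross(e,int(f)+4,120,60) if f==f else np.nan
    for k,r,z in (('back',b,.09),('front',f,.09),('base',ba,0),('strip',st_,.015)):
        if r==r: E[k].append(at('top',(c,r),z)[:2])
for k,v in E.items():
    v=np.array(v); p=np.polyfit(v[:,1],v[:,0],1); res=v[:,0]-np.polyval(p,v[:,1]); m=abs(res)<.004; p=np.polyfit(v[m,1],v[m,0],1)
    print(k,len(v),p.round(4),'x at y=.104',np.polyval(p,.104).round(4), res.std().round(4))
o=Rr-G>85; ys=[]
for r in (92,96,100): cc=np.where(o[r,150:315])[0]+150; print(r,cc.min(),cc.max(),at('top',(cc.min()-.5,r),.09),at('top',(cc.max()+.5,r),.09))
E
```

```text
back 61 [0.0322 0.7589] x at y=.104 0.7623 0.0063
front 61 [0.0476 0.6967] x at y=.104 0.7017 0.0076
base 61 [0.0465 0.6994] x at y=.104 0.7042 0.0023
strip 61 [0.0483 0.6438] x at y=.104 0.6489 0.0005
92 162 299 [0.7308 0.2871 0.09  ] [ 0.7345 -0.0747  0.09  ]
96 162 299 [0.7202 0.2869 0.09  ] [ 0.7238 -0.0748  0.09  ]
100 182 299 [0.7101 0.2344 0.09  ] [ 0.7132 -0.0749  0.09  ]
```

Request:
servo_tool:
  motion: [0.04,0.03,0.9,0,0,-0.03,0.5,0,0,0.9,0,0,0,0.5,0,0,0.9,0,0,0,0.5,0,0,0.9,0,0,0,0.5,0,0,0.9,0,0,0,0.5]

```text
t: 29.92
eef_pos: [0.4453, 0.159, 0.2125]
tool_rot: [0.0, -0.054, 0.999, -0.0]
contact_force: [0.2, 0.5, 0.1]
gripper_width: 0.498
grasp_force: 0.0
```

Request:
servo_tool:
  motion: [0,0,0,0,0,0,0.7,0,0,0,0,0,0,0.9,0,0,0,0,0,0,1,0,0,0,0,0,0,1,0,0,0,0,0,0,1]
  grip_force: 70

```text
t: 30.55
eef_pos: [0.4445, 0.1597, 0.2135]
tool_rot: [0.0, -0.055, 0.998, 0.0]
contact_force: [-0.5, -1.5, 1.3]
gripper_width: 0.156
grasp_force: 68.4
```

Held (13 mm, 68 N). The strip and wall lines fit well: wall yaw -2.7°, front face at x≈0.702 at the middle (y≈0.106). Lift, slide clear along x, and turn to face the wall.

Request:
servo_tool:
  motion: [0,0,-0.96,0,0,0,1,0,0,-0.96,0,0,0,1,0,0,-0.96,0,0,0,1,0,0,-0.96,0,0,0,1,0,0,-0.96,0,0,0,1]

```text
t: 31.18
eef_pos: [0.444, 0.1594, 0.3097]
tool_rot: [-0.0, -0.055, 0.998, 0.0]
contact_force: [1.2, -0.4, -1.8]
gripper_width: 0.154
grasp_force: 68.3
```

Request:
servo_tool:
  motion: [-0.95,-0.48,0,0,0,0,1,-0.95,-0.48,0,0,0,0,1,-0.95,-0.48,0,0,0,0,1,-0.95,-0.48,0,0,0,0,1,-0.95,-0.48,0,0,0,0,1]

```text
t: 31.8
eef_pos: [0.5444, 0.1221, 0.3089]
tool_rot: [-0.0, -0.055, 0.998, 0.0]
contact_force: [0.5, -0.1, -1.4]
gripper_width: 0.157
grasp_force: 68.5
```

Request:
servo_tool:
  motion: [-0.95,-0.48,0,0,0,0,1,-0.95,-0.48,0,0,0,0,1,-0.95,-0.48,0,0,0,0.96,1,0,0,0,0,0,0.96,1,0,0,0,0,0,0.96,1]

```text
t: 32.42
eef_pos: [0.6037, 0.0998, 0.3087]
tool_rot: [-0.0, 0.163, 0.987, -0.0]
contact_force: [0.2, 0.9, -3.2]
gripper_width: 0.154
grasp_force: 68.4
```

Request:
servo_tool:
  motion: [0,0,0,0,0,0.96,1,0,0,0,0,0,0.96,1,0,0,0,0,0,0.96,1,0,0,0,0,0,0.96,1,0,0,0,0,0,0.96,1]

```text
t: 33.05
eef_pos: [0.6036, 0.1002, 0.3089]
tool_rot: [-0.0, 0.5, 0.866, -0.0]
contact_force: [-0.0, -0.3, -1.9]
gripper_width: 0.155
grasp_force: 68.4
```

Request:
servo_tool:
  motion: [0,0,0,0,0,0.96,1,0,0,0,0,0,0.96,1,0,0,0,0,0,0.96,1,0,0,0,0,0,0.96,1,0,0,0,0,0,0,1]

```text
t: 33.67
eef_pos: [0.6036, 0.1004, 0.3086]
tool_rot: [-0.0, 0.723, 0.691, -0.001]
contact_force: [-0.3, -0.1, -1.5]
gripper_width: 0.155
grasp_force: 68.5
```

```bash
cat >> h.py <<'E'
W=np.array([.702,.106,0]); WX=np.array([.9989,-.0474,0]); WY=np.array([.0474,.9989,0])
def wall_goal(wx,z,wy,th,L=.1955):
    """foot midplane at (wx,wy,z) in wall frame, lean th deg: shift+turn from here"""
    o,r=st(); t=np.radians(th); u=np.sin(t)*WX+np.array([0,0,np.cos(t)])
    P=W+wx*WX+wy*WY+np.array([0,0,z])+L*u
    y=np.cos(t)*WX-np.array([0,0,np.sin(t)]); zz=-u; T=np.c_[np.cross(y,zz),y,zz]
    print('goal',P.round(4),'shift',(r.T@(P-o['eef_pos'])/.02).round(2),'turn',(R.from_matrix(r.T@T).as_rotvec()/.15).round(2),'gf',o['grasp_force'].round(1))
def wall_now(L=.1955):
    o,r=st(); F=o['eef_pos']+L*r[:,2]-W; a=np.degrees(np.arcsin(-r[:,2]@WX))
    print('foot wx %.4f wy %.4f z %.4f lean %.2f twist %.2f'%(F@WX,F@WY,F[2],a,np.degrees(r[:,0]@WX)))
    return o
E
python3 - <<'E'
from h import *
print(bot.get_obs()['q'].round(2)); wall_goal(-.032,.03,-.065,17); wall_goal(-.032,.10,-.065,17)
E
```

```text
[-0.99  0.56  1.05  1.75 -0.53  1.14  0.18]
t 33.67 pos [0.6036 0.1004 0.3086] z [-0.001 -0.001 -1.   ] y [ 0.999 -0.045 -0.001] w 0.155 F [-0.3 -0.1 -1.5]Traceback (most recent call last):
  File "<stdin>", line 2, in <module>
  File "h.py", line 46, in wall_goal
    print('goal',P.round(4),'shift',(r.T@(P-o['eef_pos'])/.02).round(2),'turn',(R.from_matrix(r.T@T).as_rotvec()/.15).round(2),'gf',o['grasp_force'].round(1))
                                                                                                                                    ^^^^^^^^^^^^^^^^^^^^^^
AttributeError: 'float' object has no attribute 'round'
```

```bash
sed -i "s/o\['grasp_force'\].round(1)/o['grasp_force']/" h.py
python3 - <<'E'
from h import *
wall_goal(-.032,.10,-.065,17)
E
```

```text
t 33.67 pos [0.6036 0.1004 0.3086] z [-0.001 -0.001 -1.   ] y [ 0.999 -0.045 -0.001] w 0.155 F [-0.3 -0.1 -1.5]
goal [0.724  0.0399 0.287 ] shift [-2.75  6.15  1.08] turn [1.97 0.01 0.01] gf 68.4773576259613
```

Request:
servo_tool:
  motion: [-0.46,0.9,0,0,0,0,1,-0.46,0.9,0,0,0,0,1,-0.46,0.9,0,0,0,0,1,-0.46,0.9,0,0,0,0,1,-0.46,0.9,0,0,0,0,1]

```text
t: 34.3
eef_pos: [0.692, 0.0496, 0.3089]
tool_rot: [-0.0, 0.722, 0.692, 0.0]
contact_force: [-0.7, 0.0, -1.8]
gripper_width: 0.16
grasp_force: 68.6
```

Request:
servo_tool:
  motion: [-0.45,0.9,0,0,0,0,1,0,0.75,0,0.5,0,0,1,0,0,0,0.75,0,0,1,0,0,0,0.72,0,0,1,0,0,0,0,0,0,1]

```text
t: 34.92
eef_pos: [0.7248, 0.0388, 0.3076]
tool_rot: [-0.107, 0.715, 0.684, -0.102]
contact_force: [0.3, -0.8, -2.2]
gripper_width: 0.153
grasp_force: 69.0
```

```bash
python3 - <<'E'
from h import *
o=wall_now(); print(o['q'].round(2)); wall_goal(-.032,.03,-.065,17); wall_goal(-.032,.004,-.065,17)
E
```

```text
t 34.92 pos [0.7248 0.0388 0.3076] z [-0.291  0.013 -0.957] y [ 0.956 -0.043 -0.292] w 0.153 F [ 0.3 -0.8 -2.2]
foot wx -0.0310 wy -0.0662 z 0.1206 lean 16.95 twist -0.16
[-0.57  0.86  0.89  1.24 -0.58  1.62  0.24]
t 34.92 pos [0.7248 0.0388 0.3076] z [-0.291  0.013 -0.957] y [ 0.956 -0.043 -0.292] w 0.153 F [ 0.3 -0.8 -2.2]
goal [0.724  0.0399 0.217 ] shift [0.05 1.28 4.35] turn [0.01 0.   0.02] gf 69.03671264648438
t 34.92 pos [0.7248 0.0388 0.3076] z [-0.291  0.013 -0.957] y [ 0.956 -0.043 -0.292] w 0.153 F [ 0.3 -0.8 -2.2]
goal [0.724  0.0399 0.191 ] shift [0.05 1.66 5.59] turn [0.01 0.   0.02] gf 69.03671264648438
```

Request:
servo_tool:
  motion: [0,0,0,-0.35,0,0,1,0,0,0,0,0,0,1]

```text
t: 35.17
eef_pos: [0.7237, 0.0393, 0.3099]
tool_rot: [-0.087, 0.718, 0.686, -0.083]
contact_force: [-0.3, -0.2, -1.5]
gripper_width: 0.154
grasp_force: 69.0
```

```bash
python3 - <<'E'
from h import *
o=wall_now(); wall_goal(-.033,.03,-.065,14); wall_goal(-.033,.004,-.065,14)
E
```

```text
t 35.17 pos [0.7237 0.0393 0.3099] z [-0.238  0.012 -0.971] y [ 0.97  -0.044 -0.238] w 0.154 F [-0.3 -0.2 -1.5]
foot wx -0.0218 wy -0.0655 z 0.1200 lean 13.79 twist -0.09
t 35.17 pos [0.7237 0.0393 0.3099] z [-0.238  0.012 -0.971] y [ 0.97  -0.044 -0.238] w 0.154 F [-0.3 -0.2 -1.5]
goal [0.7132 0.0404 0.2197] shift [0.03 0.56 4.5 ] turn [ 0.02 -0.    0.01] gf 69.04204487800598
t 35.17 pos [0.7237 0.0393 0.3099] z [-0.238  0.012 -0.971] y [ 0.97  -0.044 -0.238] w 0.154 F [-0.3 -0.2 -1.5]
goal [0.7132 0.0404 0.1937] shift [0.03 0.87 5.77] turn [ 0.02 -0.    0.01] gf 69.04204487800598
```

Request:
servo_tool:
  motion: [0.03,-0.51,0.13,0,0,0,1,0,0.21,0.87,0,0,0,1,0,0.21,0.87,0,0,0,1,0,0.21,0.87,0,0,0,1,0,0.21,0.87,0,0,0,1]

```text
t: 35.8
eef_pos: [0.713, 0.0403, 0.2355]
tool_rot: [-0.088, 0.718, 0.685, -0.084]
contact_force: [0.6, -0.3, -2.1]
gripper_width: 0.15
grasp_force: 69.1
```

Request:
servo_tool:
  motion: [0,0.21,0.87,0,0,0,1,0,0,0,0,0,0,1]

```text
t: 36.05
eef_pos: [0.7123, 0.0406, 0.2173]
tool_rot: [-0.089, 0.718, 0.685, -0.085]
contact_force: [0.4, -0.4, -2.3]
gripper_width: 0.156
grasp_force: 69.0
```

```bash
python3 - <<'E'
from h import *
o=wall_now(); print(o['q'].round(2)); wall_goal(-.033,.002,-.065,14)
E
```

```text
t 36.05 pos [0.7123 0.0406 0.2173] z [-0.243  0.011 -0.97 ] y [ 0.969 -0.046 -0.244] w 0.156 F [ 0.4 -0.4 -2.3]
foot wx -0.0342 wy -0.0650 z 0.0277 lean 14.11 twist -0.02
[-0.6   0.89  0.87  1.39 -0.62  1.41  0.28]
t 36.05 pos [0.7123 0.0406 0.2173] z [-0.243  0.011 -0.97 ] y [ 0.969 -0.046 -0.244] w 0.156 F [ 0.4 -0.4 -2.3]
goal [0.7132 0.0404 0.1917] shift [-0.01  0.36  1.23] turn [-0.01  0.    0.  ] gf 69.01326656341553
```

Request:
servo_tool:
  motion: [0,0.17,0.55,0,0,0,1,0,0.15,0.55,0,0,0,1,0,0,0,0,0,0,1]

```text
t: 36.42
eef_pos: [0.7135, 0.0405, 0.1954]
tool_rot: [-0.088, 0.718, 0.685, -0.084]
contact_force: [0.6, -0.7, -1.6]
gripper_width: 0.155
grasp_force: 68.9
```

Request:
servo_tool:
  motion: [0,0.02,0.1,0,0,0,1,0,0.02,0.08,0,0,0,1,0,0,0,0,0,0,1]

```text
t: 36.8
eef_pos: [0.7139, 0.0403, 0.193]
tool_rot: [-0.088, 0.718, 0.685, -0.084]
contact_force: [-0.8, 0.1, -1.8]
gripper_width: 0.158
grasp_force: 68.9
```

```bash
python3 - <<'E'
from h import *
o=wall_now()
E
```

```text
t 36.8 pos [0.7139 0.0403 0.193 ] z [-0.24   0.011 -0.971] y [ 0.97  -0.046 -0.241] w 0.158 F [-0.8  0.1 -1.8]
foot wx -0.0320 wy -0.0650 z 0.0033 lean 13.92 twist -0.03
```

Request:
servo_tool:
  motion: [0,-0.14,0.03,0,0,0,1,0,-0.13,0.03,0,0,0,1,0,0,0,0,0,0,1]

```text
t: 37.17
eef_pos: [0.7081, 0.0406, 0.1932]
tool_rot: [-0.088, 0.718, 0.685, -0.084]
contact_force: [-0.3, 0.3, -2.9]
gripper_width: 0.155
grasp_force: 69.0
```

```bash
python3 - <<'E'
from h import *
o=wall_now();wall_goal(-.0375,.003,-.065,18)
E
```

```text
t 37.17 pos [0.7081 0.0406 0.1932] z [-0.24   0.011 -0.971] y [ 0.97  -0.046 -0.241] w 0.155 F [-0.3  0.3 -2.9]
foot wx -0.0378 wy -0.0650 z 0.0035 lean 13.93 twist -0.02
t 37.17 pos [0.7081 0.0406 0.1932] z [-0.24   0.011 -0.971] y [ 0.97  -0.046 -0.241] w 0.155 F [-0.3  0.3 -2.9]
goal [0.7218 0.04   0.1889] shift [-0.    0.72  0.04] turn [ 0.47 -0.    0.  ] gf 69.03057932853699
```

Request:
servo_tool:
  motion: [0,0.24,0.01,0.16,0,0,1,0,0.24,0.01,0.16,0,0,1,0,0.24,0.02,0.16,0,0,1,0,0,0,0,0,0,1]

```text
t: 37.67
eef_pos: [0.7225, 0.0397, 0.1881]
tool_rot: [-0.114, 0.715, 0.682, -0.109]
contact_force: [-0.3, 0.3, -0.5]
gripper_width: 0.157
grasp_force: 69.1
```

```bash
python3 - <<'E'
from h import *
o=wall_now();wall_goal(-.038,.002,-.065,19)
E
```

```text
t 37.67 pos [0.7225 0.0397 0.1881] z [-0.31   0.015 -0.95 ] y [ 0.949 -0.045 -0.311] w 0.157 F [-0.3  0.3 -0.5]
foot wx -0.0371 wy -0.0653 z 0.0023 lean 18.10 twist -0.02
t 37.67 pos [0.7225 0.0397 0.1881] z [-0.31   0.015 -0.95 ] y [ 0.949 -0.045 -0.311] w 0.157 F [-0.3  0.3 -0.5]
goal [0.7245 0.0399 0.1868] shift [0.01 0.12 0.03] turn [0.1 0.  0. ] gf 69.13341522216797
```

Request:
servo_tool:
  motion: [0,0.06,0.01,0.05,0,0,1,0,0.06,0.03,0.05,0,0,1,0,0,0,0,0,0,1]

```text
t: 38.05
eef_pos: [0.7243, 0.0397, 0.1873]
tool_rot: [-0.119, 0.714, 0.681, -0.113]
contact_force: [1.2, 0.4, 0.8]
gripper_width: 0.156
grasp_force: 69.4
```

```bash
python3 - <<'E'
from h import *
o=wall_now();wall_goal(-.038,.002,-.065,20)
E
```

```text
t 38.05 pos [0.7243 0.0397 0.1873] z [-0.323  0.015 -0.946] y [ 0.945 -0.044 -0.324] w 0.156 F [1.2 0.4 0.8]
foot wx -0.0379 wy -0.0652 z 0.0023 lean 18.88 twist -0.03
t 38.05 pos [0.7243 0.0397 0.1873] z [-0.323  0.015 -0.946] y [ 0.945 -0.044 -0.324] w 0.156 F [1.2 0.4 0.8]
goal [0.7278 0.0397 0.1857] shift [0.01 0.19 0.02] turn [0.13 0.   0.  ] gf 69.41887021064758
```

Request:
servo_tool:
  motion: [0,0,0,0,0,0,0.75,0,0,0,0,0,0,0.6,0,0,0,0,0,0,0.5,0,0,0,0,0,0,0.5,0,0,-0.5,0,0,0,0.5]

```text
t: 38.67
eef_pos: [0.7269, 0.0399, 0.1961]
tool_rot: [-0.119, 0.714, 0.681, -0.114]
contact_force: [0.6, 0.4, -0.5]
gripper_width: 0.497
grasp_force: 0.0
```

Request:
servo_tool:
  motion: [0,0,-0.8,0,0,0,0.5,0,0,-0.8,0,0,0,0.5,0,0,-0.9,0,0,0,0.5,0,0,-0.9,0,0,0,0.5,0,0,-0.9,0,0,0,0.5]

```text
t: 39.3
eef_pos: [0.7556, 0.0383, 0.2793]
tool_rot: [-0.119, 0.714, 0.681, -0.113]
contact_force: [0.8, 0.5, 0.3]
gripper_width: 0.499
grasp_force: 0.0
```

```bash
python3 - <<'E'
from h import *
o=wall_now()
im=bot.read_camera('wrist'); cv2.imwrite('pics/a1.png',im[:,:,::-1]); cal=bot.get_calibration('wrist')
np.save('a1.npy',np.r_[cal['rvec'].ravel(),cal['tvec'].ravel()])
for th in (17,18.9,20.5):
    t=np.radians(th); u=np.sin(t)*WX+np.array([0,0,np.cos(t)]); n=np.cos(t)*WX-np.array([0,0,np.sin(t)])
    F=W+(-.031)*WX-.065*WY
    C=[F+a*n+b*WY+.165*u for a in (0,-.014) for b in (-.018,.018)]
    print(th,proj('wrist',np.array(C),cal).round(0).tolist())
p=proj('wrist',np.array([W-.065*WY+.02*WX+[0,0,.15]]),cal)[0].round().astype(int); print(p)
E
```

```text
t 39.3 pos [0.7556 0.0383 0.2793] z [-0.323  0.015 -0.946] y [ 0.945 -0.045 -0.324] w 0.499 F [0.8 0.5 0.3]
foot wx -0.0065 wy -0.0651 z 0.0943 lean 18.88 twist -0.02
17 [[284.0, 255.0], [284.0, 203.0], [263.0, 255.0], [262.0, 202.0]]
18.9 [[292.0, 255.0], [293.0, 203.0], [271.0, 255.0], [270.0, 203.0]]
20.5 [[299.0, 255.0], [300.0, 203.0], [278.0, 255.0], [278.0, 203.0]]
[291 226]
```

```bash
python3 - <<'E'
import cv2
im=cv2.imread('pics/a1.png')[:,:,::-1].astype(int)
for r in (195,205,215,230,245,252,260): print(r,' '.join('%d/%d'%(im[r,c,0],im[r,c,1]) for c in range(246,322,4)))
E
```

```text
195 252/215 253/220 251/213 248/204 157/98 159/98 146/92 180/117 151/100 146/94 141/89 124/75 192/111 199/113 191/108 237/142 254/178 254/180 254/177
205 249/205 252/221 251/214 248/201 157/97 159/98 151/94 171/113 150/98 149/97 143/91 121/75 194/111 197/111 197/113 194/110 196/110 254/179 254/176
215 241/188 252/218 251/211 248/205 156/97 161/99 155/98 243/171 240/168 234/160 231/155 208/136 191/110 192/110 190/107 191/109 191/109 189/107 191/112
230 215/158 252/217 251/213 248/205 153/97 170/104 157/100 238/163 236/163 236/160 230/155 186/119 187/110 189/109 190/109 192/109 184/106 199/116 185/103
245 115/83 177/129 177/130 169/123 165/104 170/105 159/97 233/157 230/153 230/155 227/151 177/113 184/107 188/109 189/110 194/110 191/109 185/105 186/106
252 120/88 174/128 180/131 170/124 161/101 167/105 158/99 234/159 234/160 231/156 227/152 179/116 193/113 184/107 184/104 253/175 247/158 184/107 191/109
260 133/98 163/120 178/130 169/123 160/98 164/100 163/102 241/171 239/165 234/161 233/159 149/89 193/113 192/110 189/109 253/176 252/173 254/179 252/170
```

Board 1's handle top shows at cols 274–290, rows 209–263. That matches a lean of about 19° against the wall, so it stands. Now the second board.

Request:
servo_tool:
  motion: [0,0,-1,0,0,0,0.5,0,0,-0.5,-0.75,0,0,0.5,0,0,0,-0.75,0,0,0.5,0,0,0,-0.7,0,0,0.5,0.78,-0.93,0,0,0,0,0.5]

```text
t: 39.98
eef_pos: [0.7464, 0.0526, 0.3072]
tool_rot: [0.001, 0.725, 0.689, 0.001]
contact_force: [0.5, 0.7, -0.3]
gripper_width: 0.5
grasp_force: 0.0
```

Request:
servo_tool:
  motion: [0.78,-0.93,0,0,0,0,0.5,0.78,-0.93,0,0,0,0,0.5,0.78,-0.93,0,0,0,0,0.5,0.78,-0.93,0,0,0,0,0.5,0.78,-0.93,0,0,0,0,0.5]

```text
t: 40.6
eef_pos: [0.6572, 0.1371, 0.3065]
tool_rot: [-0.0, 0.724, 0.69, 0.0]
contact_force: [-0.3, -0.2, -0.7]
gripper_width: 0.503
grasp_force: 0.0
```

Request:
servo_tool:
  motion: [0.78,-0.93,0,0,0,0,0.5,0.78,-0.93,0,0,0,0,0.5,0.78,-0.93,0,0,0,0,0.5,0.78,-0.93,0,0,0,0,0.5,0.78,-0.93,0,0,0,0,0.5]

```text
t: 41.22
eef_pos: [0.568, 0.2194, 0.3066]
tool_rot: [-0.0, 0.724, 0.69, 0.0]
contact_force: [-0.2, -0.1, 0.3]
gripper_width: 0.503
grasp_force: 0.0
```

Request:
servo_tool:
  motion: [0.78,-0.93,0,0,0,0,0.5,0.78,-0.93,0,0,0,0,0.5,0.78,-0.93,0,0,0,-1,0.5,0,0,0,0,0,-1,0.5,0,0,0,0,0,-1,0.5]

```text
t: 41.85
eef_pos: [0.5148, 0.2686, 0.3066]
tool_rot: [-0.0, 0.549, 0.836, 0.0]
contact_force: [0.2, 0.6, -0.8]
gripper_width: 0.5
grasp_force: 0.0
```

Request:
servo_tool:
  motion: [0,0,0,0,0,-1,0.5,0,0,0,0,0,-1,0.5,0,0,0,0,0,-1,0.5,0,0,0,0,0,-1,0.5,0,0,0,0,0,-1,0.5]

```text
t: 42.48
eef_pos: [0.5151, 0.2681, 0.3066]
tool_rot: [0.0, 0.205, 0.979, 0.0]
contact_force: [0.2, 0.3, -0.2]
gripper_width: 0.503
grasp_force: 0.0
```

Request:
servo_tool:
  motion: [0,0,0,0,0,-1,0.5,0,0,0,0,0,-1,0.5,0,0,0,0,0,-1,0.5,0,0,0,0,0,-0.5,0.5,0,0,0,0,0,0,0.5]

```text
t: 43.1
eef_pos: [0.5152, 0.268, 0.3066]
tool_rot: [0.0, -0.053, 0.999, 0.0]
contact_force: [-0.2, 0.4, -0.5]
gripper_width: 0.5
grasp_force: 0.0
```

```bash
python3 - <<'E'
from h import *
o,r=st(); print(o['q'].round(2)); im=bot.read_camera('wrist'); cal=bot.get_calibration('wrist'); cv2.imwrite('pics/b2.png',im[:,:,::-1])
print(proj('wrist',[[.423,.366,.183],[.405,.364,.183],[.441,.368,.183],[.380,.361,.138],[.468,.371,.138]],cal).round(0).tolist())
E
```

```text
t 43.1 pos [0.5152 0.268  0.3066] z [ 0.  0. -1.] y [-0.106  0.994  0.   ] w 0.5 F [-0.2  0.4 -0.5]
[-1.09  0.37  0.65  1.82 -0.26  1.04  1.33]
[[448.0, 113.0], [448.0, 85.0], [447.0, 141.0], [420.0, 59.0], [417.0, 171.0]]
```

```bash
python3 - <<'E'
import cv2
im=cv2.imread('pics/b2.png')[:,:,::-1].astype(int)
for r in (56,64,75,85,95,105,115,125,135,145,155,165,175): print(r,' '.join('%d/%d'%(im[r,c,0],im[r,c,1]) for c in range(396,480,4)))
E
```

```text
56 249/207 250/205 250/208 251/213 250/211 249/208 249/207 248/204 248/206 247/200 247/202 248/203 248/205 247/200 249/206 249/208 249/209 248/205 249/207 237/183 198/145
64 252/229 234/190 248/200 189/135 141/93 239/166 241/170 238/164 249/205 250/208 250/211 251/214 250/212 249/209 248/204 248/205 248/206 248/203 249/204 249/207 248/205
75 111/70 110/72 109/71 110/74 141/94 237/163 238/166 244/173 248/205 248/201 248/205 247/202 247/199 246/199 246/202 247/201 247/201 248/205 250/209 250/213 251/214
85 107/69 109/68 107/66 102/67 138/90 233/158 248/179 247/180 252/219 252/220 252/218 252/218 252/215 251/213 250/208 250/207 249/210 249/205 248/206 248/201 247/201
95 104/68 100/62 103/66 105/69 145/95 184/120 114/77 111/75 109/72 108/71 110/73 203/133 246/176 242/172 210/139 252/219 253/222 253/221 252/220 252/219 252/217
105 110/70 110/72 108/69 107/68 132/86 102/67 100/64 103/67 99/63 103/69 103/68 193/127 246/178 247/180 242/169 248/205 247/199 246/200 245/196 246/201 248/206
115 105/69 103/67 100/64 103/67 127/85 101/68 104/67 102/66 104/69 106/71 106/69 206/135 244/176 244/175 2
[... 349 characters left out ...]
 245/196 246/196 248/203
145 106/68 105/68 110/71 109/72 156/101 166/107 250/186 247/180 250/210 250/210 234/178 164/111 153/101 171/113 225/162 250/209 248/204 246/200 239/186 239/187 239/186
155 112/75 108/70 106/66 113/74 223/148 246/178 246/176 237/164 236/181 245/196 249/206 248/205 249/210 249/208 249/207 249/208 249/209 250/206 250/211 250/211 250/210
165 113/72 114/72 112/72 120/77 237/162 249/184 248/182 250/200 253/220 253/220 252/219 252/219 252/217 203/148 246/198 235/182 219/160 192/139 177/128 199/145 221/163
175 253/234 252/221 252/221 252/220 239/184 233/178 240/187 252/217 252/216 252/216 251/213 251/214 224/166 246/198 251/213 251/214 251/218 251/215 252/219 252/219 253/220
```

```bash
python3 - <<'E'
from h import *
im=cv2.imread('pics/b2.png')[:,:,::-1].astype(int); cal=bot.get_calibration('wrist')
print([(r,int(im[r,448,0]),int(im[r,448,1])) for r in list(range(82,96,2))+list(range(134,148,2))])
print([(c,int(im[118,c,0]),int(im[118,c,1])) for c in range(434,462,2)],[(c,int(im[75,c,1])) for c in range(410,430,2)])
print(at('wrist',(446.8,114),.183,cal), at('wrist',(420,70),.138,cal), at('wrist',(418,160),.138,cal))
to([.4225,.366,.3066],np.radians(96.3))
E
```

```text
[(82, 249, 207), (84, 250, 211), (86, 251, 216), (88, 252, 219), (90, 253, 221), (92, 230, 169), (94, 235, 160), (134, 244, 172), (136, 245, 176), (138, 244, 176), (140, 242, 171), (142, 241, 168), (144, 207, 135), (146, 181, 129)]
[(434, 105, 70), (436, 106, 70), (438, 159, 105), (440, 209, 137), (442, 240, 169), (444, 244, 171), (446, 241, 169), (448, 240, 167), (450, 239, 164), (452, 239, 162), (454, 226, 150), (456, 245, 199), (458, 246, 199), (460, 247, 200)] [(410, 74), (412, 94), (414, 132), (416, 163), (418, 163), (420, 166), (422, 172), (424, 173), (426, 163), (428, 205)]
[0.4238 0.3655 0.183 ] [0.389  0.3621 0.138 ] [0.4592 0.3701 0.138 ]
t 43.15 pos [0.5151 0.2681 0.3065] z [ 0.  0. -1.] y [-0.105  0.994  0.   ] w 0.499 F [ 0.3 -0.1  0.1]
shift [ 4.09  5.36 -0.  ]
turn [ 0.    0.   -0.03]
```

Request:
servo_tool:
  motion: [0.65,0.89,0,0,0,0,0.5,0.65,0.89,0,0,0,0,0.5,0.65,0.89,0,0,0,0,0.5,0.65,0.89,0,0,0,0,0.5,0.65,0.89,0,0,0,0,0.5]

```text
t: 43.78
eef_pos: [0.4404, 0.3503, 0.3063]
tool_rot: [0.0, -0.053, 0.999, 0.0]
contact_force: [0.4, 0.1, -0.1]
gripper_width: 0.496
grasp_force: 0.0
```

Request:
servo_tool:
  motion: [0.65,0.89,0,0,0,-0.03,0.5,0,0,0.6,0,0,0,0.5,0,0,0.6,0,0,0,0.5,0,0,0,0,0,0,0.5]

```text
t: 44.28
eef_pos: [0.4262, 0.3646, 0.2808]
tool_rot: [-0.001, -0.055, 0.999, -0.001]
contact_force: [0.4, 0.3, -0.0]
gripper_width: 0.498
grasp_force: 0.0
```

```bash
python3 - <<'E'
from h import *
to([.4262,.366,.2135],np.radians(96.3))
E
```

```text
t 44.27 pos [0.4262 0.3646 0.2808] z [-0.001 -0.003 -1.   ] y [-0.109  0.994 -0.002] w 0.498 F [ 0.4  0.3 -0. ]
shift [-0.01  0.08  3.36]
turn [-0.02 -0.01 -0.  ]
```

Request:
servo_tool:
  motion: [0,0.08,0.85,0,0,0,0.5,0,0,0.85,0,0,0,0.5,0,0,0.85,0,0,0,0.5,0,0,0.8,0,0,0,0.5,0,0,0,0,0,0,0.6]

```text
t: 44.9
eef_pos: [0.4252, 0.3671, 0.2136]
tool_rot: [-0.001, -0.056, 0.998, -0.001]
contact_force: [0.4, -0.1, 0.1]
gripper_width: 0.399
grasp_force: 0.0
```

Request:
servo_tool:
  motion: [0,0,0,0,0,0,0.7,0,0,0,0,0,0,0.9,0,0,0,0,0,0,1,0,0,0,0,0,0,1,0,0,0,0,0,0,1]
  grip_force: 70

```text
t: 45.52
eef_pos: [0.4263, 0.3679, 0.2159]
tool_rot: [0.0, -0.056, 0.998, 0.0]
contact_force: [0.7, -1.0, 5.3]
gripper_width: 0.153
grasp_force: 69.2
```

Request:
servo_tool:
  motion: [0,0,-0.96,0,0,0,1,0,0,-0.96,0,0,0,1,0,0,-0.96,0,0,0,1,0,0,-0.96,0,0,0,1,0,0,-0.96,0,0,0,1]

```text
t: 46.15
eef_pos: [0.4253, 0.3676, 0.3113]
tool_rot: [-0.001, -0.056, 0.998, -0.0]
contact_force: [-0.0, 1.1, -1.4]
gripper_width: 0.158
grasp_force: 68.1
```

Request:
servo_tool:
  motion: [-0.95,0,0,0,0,0,1,-0.95,0,0,0,0,0,1,-0.95,0,0,0,0,0,1,-0.95,0,0,0,0,0,1,-0.95,0,0,0,0,0,1]

```text
t: 46.78
eef_pos: [0.5218, 0.3779, 0.3096]
tool_rot: [-0.001, -0.055, 0.998, -0.001]
contact_force: [-0.6, 0.3, -2.3]
gripper_width: 0.152
grasp_force: 68.4
```

Request:
servo_tool:
  motion: [-0.95,0,0,0,0,0,1,-0.95,0,0,0,0,0,1,-0.95,0,0,0,0,0,1,-0.95,0,0,0,0,0,1,0,0,0,0,0,0.96,1]

```text
t: 47.4
eef_pos: [0.5982, 0.3854, 0.3091]
tool_rot: [-0.0, 0.019, 1.0, -0.001]
contact_force: [-0.6, 0.4, -2.0]
gripper_width: 0.153
grasp_force: 68.3
```

Request:
servo_tool:
  motion: [0,0,0,0,0,0.96,1,0,0,0,0,0,0.96,1,0,0,0,0,0,0.96,1,0,0,0,0,0,0.96,1,0,0,0,0,0,0.96,1]

```text
t: 48.02
eef_pos: [0.5967, 0.3863, 0.3093]
tool_rot: [-0.0, 0.37, 0.929, -0.001]
contact_force: [0.6, 0.1, -1.4]
gripper_width: 0.155
grasp_force: 68.3
```

Request:
servo_tool:
  motion: [0,0,0,0,0,0.96,1,0,0,0,0,0,0.96,1,0,0,0,0,0,0.96,1,0,0,0,0,0,0.96,1,0,0,0,0,0,0.96,1]

```text
t: 48.65
eef_pos: [0.5966, 0.3864, 0.3093]
tool_rot: [0.0, 0.673, 0.739, -0.001]
contact_force: [0.2, 0.5, -2.4]
gripper_width: 0.159
grasp_force: 68.3
```

Request:
servo_tool:
  motion: [0,0,0,0,0,0.96,1,0,0,0,0,0,0,1]

```text
t: 48.9
eef_pos: [0.5964, 0.3865, 0.3094]
tool_rot: [0.001, 0.723, 0.691, -0.001]
contact_force: [0.3, -0.3, -2.0]
gripper_width: 0.154
grasp_force: 68.3
```

```bash
python3 - <<'E'
from h import *
wall_goal(-.033,.115,.065,0.01); print(bot.get_obs()['q'].round(2))
E
```

```text
t 48.9 pos [0.5964 0.3865 0.3094] z [-0.001 -0.003 -1.   ] y [ 0.999 -0.044 -0.001] w 0.154 F [ 0.3 -0.3 -2. ]
goal [0.6722 0.1725 0.3105] shift [-10.52   4.26  -0.03] turn [-0.    0.02  0.02] gf 68.32412838935852
[-1.26  0.74  1.02  1.5  -0.64  1.27 -0.21]
```

Request:
servo_tool:
  motion: [-0.95,0.6,0,0,0,0,1,-0.95,0.6,0,0,0,0,1,-0.95,0.6,0,0,0,0,1,-0.95,0.6,0,0,0,0,1,-0.95,0.6,0,0,0,0,1]

```text
t: 49.52
eef_pos: [0.6523, 0.2873, 0.3114]
tool_rot: [-0.0, 0.723, 0.691, 0.0]
contact_force: [0.3, 0.4, -0.7]
gripper_width: 0.157
grasp_force: 68.3
```

Request:
servo_tool:
  motion: [-0.95,0.6,0,0,0,0,1,-0.95,0.6,0,0,0,0,1,-0.95,0.6,0,0,0,0,1,-0.95,0.6,0,0,0,0,1,-0.95,0.6,0,0,0,0,1]

```text
t: 50.15
eef_pos: [0.7077, 0.1902, 0.3112]
tool_rot: [0.0, 0.723, 0.691, -0.0]
contact_force: [0.2, -0.8, -1.6]
gripper_width: 0.156
grasp_force: 68.3
```

Request:
servo_tool:
  motion: [-0.95,0.6,0,0.54,0,0,1,0,0,0,0.54,0,0,1,0,0,0,0.55,0,0,1,0,0,0,0,0,0,1]

```text
t: 50.65
eef_pos: [0.7191, 0.1707, 0.3102]
tool_rot: [-0.088, 0.718, 0.685, -0.084]
contact_force: [-0.3, -0.2, -1.1]
gripper_width: 0.153
grasp_force: 68.8
```

```bash
sed -i 's/L=.1955/L=.198/' h.py; python3 - <<'E'
from h import *
wall_now(); wall_goal(-.033,.118,.065,14); wall_goal(-.033,.026,.065,14)
im=bot.read_camera('scene'); cv2.imwrite('pics/s3.png',im[:,:,::-1]); bot.read_camera('top')
a=bot.boxes_of('top','tumbler_c');print([(round(d['p'],2),np.round(d['uv'],1).tolist()) for d in a])
E
```

```text
t 50.65 pos [0.7191 0.1707 0.3102] z [-0.242  0.01  -0.97 ] y [ 0.969 -0.045 -0.242] w 0.153 F [-0.3 -0.2 -1.1]
foot wx -0.0339 wy 0.0652 z 0.1181 lean 14.00 twist -0.07
t 50.65 pos [0.7191 0.1707 0.3102] z [-0.242  0.01  -0.97 ] y [ 0.969 -0.045 -0.242] w 0.153 F [-0.3 -0.2 -1.1]
goal [0.72   0.1702 0.3101] shift [-0.02  0.05 -0.01] turn [0.   0.01 0.01] gf 68.77068400382996
t 50.65 pos [0.7191 0.1707 0.3102] z [-0.242  0.01  -0.97 ] y [ 0.969 -0.045 -0.242] w 0.153 F [-0.3 -0.2 -1.1]
goal [0.72   0.1702 0.2181] shift [-0.02  1.16  4.46] turn [0.   0.01 0.01] gf 68.77068400382996
[(0.98, [272.6, 177.3]), (0.71, [336.3, 258.0])]
```

Request:
servo_tool:
  motion: [-0.02,0.23,0.89,0,0,0,1,0,0.23,0.89,0,0,0,1,0,0.23,0.89,0,0,0,1,0,0.23,0.89,0,0,0,1,0,0.23,0.89,0,0,0,1]

```text
t: 51.42
eef_pos: [0.7188, 0.1716, 0.2177]
tool_rot: [-0.088, 0.718, 0.686, -0.084]
contact_force: [0.2, 0.4, -1.7]
gripper_width: 0.154
grasp_force: 68.8
```

Request:
servo_tool:
  motion: [0,0.13,0.5,0,0,0,1,0,0.12,0.45,0,0,0,1,0,0,0,0,0,0,1]

```text
t: 51.8
eef_pos: [0.719, 0.1716, 0.199]
tool_rot: [-0.088, 0.718, 0.686, -0.085]
contact_force: [0.8, 0.1, -1.2]
gripper_width: 0.152
grasp_force: 68.7
```

```bash
python3 - <<'E'
from h import *
wall_now(); wall_goal(-.0375,.0035,.065,14)
E
```

```text
t 51.8 pos [0.719  0.1716 0.199 ] z [-0.243  0.011 -0.97 ] y [ 0.969 -0.044 -0.243] w 0.152 F [ 0.8  0.1 -1.2]
foot wx -0.0342 wy 0.0662 z 0.0070 lean 14.05 twist -0.11
t 51.8 pos [0.719  0.1716 0.199 ] z [-0.243  0.011 -0.97 ] y [ 0.969 -0.044 -0.243] w 0.152 F [ 0.8  0.1 -1.2]
goal [0.7155 0.1704 0.1956] shift [-0.06 -0.13  0.21] turn [-0.01  0.    0.01] gf 68.72304081916809
```

Request:
servo_tool:
  motion: [-0.03,-0.07,0.1,0,0,0,1,-0.03,-0.06,0.1,0,0,0,1,0,0,0,0,0,0,1]

```text
t: 52.18
eef_pos: [0.7155, 0.1705, 0.1967]
tool_rot: [-0.088, 0.718, 0.686, -0.084]
contact_force: [1.4, -0.1, -0.9]
gripper_width: 0.151
grasp_force: 68.8
```

```bash
python3 - <<'E'
from h import *
wall_now(); wall_goal(-.0378,.003,.065,18.5)
E
```

```text
t 52.17 pos [0.7155 0.1705 0.1967] z [-0.242  0.011 -0.97 ] y [ 0.969 -0.044 -0.242] w 0.151 F [ 1.4 -0.1 -0.9]
foot wx -0.0374 wy 0.0650 z 0.0046 lean 13.99 twist -0.11
t 52.17 pos [0.7155 0.1705 0.1967] z [-0.242  0.011 -0.97 ] y [ 0.969 -0.044 -0.242] w 0.151 F [ 1.4 -0.1 -0.9]
goal [0.7301 0.1697 0.1908] shift [-0.    0.78  0.11] turn [0.52 0.   0.01] gf 68.82434606552124
```

Request:
servo_tool:
  motion: [0,0.26,0.03,0.17,0,0,1,0,0.26,0.03,0.17,0,0,1,0,0.26,0.05,0.18,0,0,1,0,0,0,0,0,0,1]

```text
t: 52.68
eef_pos: [0.7306, 0.1695, 0.1898]
tool_rot: [-0.116, 0.714, 0.682, -0.111]
contact_force: [-0.5, 0.2, 0.3]
gripper_width: 0.151
grasp_force: 69.0
```

```bash
python3 - <<'E'
from h import *
wall_now(); wall_goal(-.038,.002,.065,19)
E
```

```text
t 52.67 pos [0.7306 0.1695 0.1898] z [-0.317  0.015 -0.948] y [ 0.947 -0.043 -0.318] w 0.151 F [-0.5  0.2  0.3]
foot wx -0.0374 wy 0.0647 z 0.0021 lean 18.53 twist -0.10
t 52.67 pos [0.7306 0.1695 0.1898] z [-0.317  0.015 -0.948] y [ 0.947 -0.043 -0.318] w 0.151 F [-0.5  0.2  0.3]
goal [0.7315 0.1697 0.1892] shift [0.01 0.05 0.01] turn [0.05 0.   0.01] gf 69.0220320224762
```

Request:
servo_tool:
  motion: [0,0.05,0.01,0.05,0,0,1,0,0,0,0,0,0,0.75,0,0,0,0,0,0,0.6,0,0,0,0,0,0,0.5,0,0,0,0,0,0,0.5]

```text
t: 53.3
eef_pos: [0.7308, 0.1699, 0.1897]
tool_rot: [-0.119, 0.713, 0.681, -0.113]
contact_force: [0.2, -0.8, 0.4]
gripper_width: 0.5
grasp_force: 0.0
```

Request:
servo_tool:
  motion: [0,0,-0.9,0,0,0,0.5,0,0,-0.9,0,0,0,0.5,0,0,-0.9,0,0,0,0.5,0,0,-0.9,0,0,0,0.5,0,0,-1,0,0,0,0.5]

```text
t: 53.92
eef_pos: [0.7611, 0.1683, 0.278]
tool_rot: [-0.119, 0.713, 0.681, -0.113]
contact_force: [0.3, 0.3, 0.5]
gripper_width: 0.502
grasp_force: 0.0
```

Request:
servo_tool:
  motion: [0,0,-1,0,0,0,0.5,0,-0.9,0,-0.75,0,0,0.5,0,-1,0,-0.75,0,0,0.5,0,-1,0,-0.7,0,0,0.5,0,-1,0,0,0,0,0.5]

```text
t: 54.55
eef_pos: [0.6897, 0.1719, 0.3094]
tool_rot: [0.0, 0.723, 0.691, 0.001]
contact_force: [0.4, 0.5, 0.3]
gripper_width: 0.5
grasp_force: 0.0
```

Request:
servo_tool:
  motion: [0,-1,0,0,0,0,0.5,0,-1,0,0,0,0,0.5,0,-1,0,0,0,0,0.5,0,-1,0,0,0,0,0.5,0,0,0,0,0,0,0.5]

```text
t: 55.18
eef_pos: [0.6104, 0.1756, 0.3087]
tool_rot: [-0.001, 0.723, 0.691, 0.0]
contact_force: [0.1, -1.8, -0.3]
gripper_width: 0.501
grasp_force: 0.0
```

```bash
python3 - <<'E'
from h import *
o,r=st()
for c in ('scene','top','wrist'):
    im=bot.read_camera(c); cv2.imwrite(f'pics/f_{c}.png',im[:,:,::-1])
    for n in ('tumbler_c','mat_center','board1_c','plate1_c'): print(c,n,[(round(d['p'],2),np.round(d['uv'],1).tolist()) for d in bot.boxes_of(c,n)])
    th=np.radians(19.3); u=np.sin(th)*WX+np.array([0,0,np.cos(th)]); n=np.cos(th)*WX-np.array([0,0,np.sin(th)])
    for wy in (-.065,.065):
        F=W-.0315*WX+wy*WY-.007*n
        print(c,'pred handle top, blade centre front',proj(c,np.array([F+.165*u, F+.06*u-.007*n])).round(0).tolist())
    print('tumbler pred rim,ctr,mat',proj(c,[[.505,-.0005,.079],[.505,-.0005,.0415],[.5045,0,.004]]).round(1).tolist())
E
```

```text
t 55.17 pos [0.6104 0.1756 0.3087] z [-0.     0.002 -1.   ] y [ 0.999 -0.045 -0.   ] w 0.501 F [ 0.1 -1.8 -0.3]
scene tumbler_c [(0.82, [300.7, 246.0]), (0.79, [215.3, 203.3])]
scene mat_center [(0.89, [295.9, 262.5])]
scene board1_c [(0.64, [362.1, 218.1])]
scene plate1_c [(0.63, [371.1, 197.2])]
scene pred handle top, blade centre front [[353.0, 282.0], [342.0, 291.0]]
scene pred handle top, blade centre front [[411.0, 269.0], [395.0, 279.0]]
tumbler pred rim,ctr,mat [[300.5, 235.3], [300.1, 244.6], [299.9, 253.3]]
top tumbler_c [(0.7, [272.7, 177.2]), (0.64, [336.6, 258.1])]
top mat_center [(0.92, [268.5, 188.0]), (0.26, [188.2, 197.0])]
top board1_c [(0.42, [114.1, 131.6])]
top plate1_c [(0.71, [172.4, 254.3]), (0.66, [187.9, 199.4])]
top pred handle top, blade centre front [[255.0, 92.0], [255.0, 117.0]]
top pred handle top, blade centre front [[203.0, 89.0], [207.0, 114.0]]
tumbler pred rim,ctr,mat [[270.6, 179.2], [270.7, 180.5], [270.6, 182.0]]
wrist tumbler_c [(0.56, [224.9, 337.4]), (0.5, [145.4, 122.3])]
wrist mat_center []
wrist board1_c []
wrist plate1_c [(0.87, [107.1, 176.1]), (0.56, [114.5, 296.3])]
wrist pred handle top, blade centre front [[402.0, 355.0], [342.0, 304.0]]
wrist pred handle top, blade centre front [[428.0, 221.0], [350.0, 192.0]]
tumbler pred rim,ctr,mat [[198.8, 345.9], [204.9, 327.9], [209.9, 311.9]]
```

```bash
python3 - <<'E'
from h import *
def org(im): 
    h=im.astype(int); return ((h[...,2]>110)&(h[...,1]<.62*h[...,2])&(h[...,0]<.30*h[...,2])).astype(np.uint8)
for f in ('top0','f_top','f_scene'):
    im=cv2.imread(f'pics/{f}.png'); n,l,s,c=cv2.connectedComponentsWithStats(org(im))
    print(f,[(s[i].tolist(),c[i].round(1).tolist()) for i in range(1,n) if s[i,4]>120][:8])
a=cv2.imread('pics/top0.png').astype(int); b=cv2.imread('pics/f_top.png').astype(int)
d=(abs(a-b).max(2)>40).astype(np.uint8)[70:140,150:310]
for r in range(0,70,4): print(70+r,''.join('#' if d[r,c] else '.' for c in range(0,160,2)))
E
python3 - <<'E'
import cv2
im=cv2.imread('pics/f_wrist.png').astype(int)
for r in range(140,400,9): 
    print(r,' '.join('%3d'%im[r,c,1] for c in range(300,460,8)))
E
```

```text
top0 [([419, 7, 43, 42, 1380], [439.8, 27.6]), ([341, 182, 25, 23, 422], [353.2, 193.1])]
f_top [([419, 7, 43, 42, 1381], [439.7, 27.8]), ([261, 167, 24, 24, 422], [272.6, 178.8])]
f_scene [([100, 405, 53, 15, 511], [127.3, 413.2])]
70 ########################..........................................##############
74 #########################........................................###############
78 #########################........................................###############
82 #########################.....................................##################
86 #########################.....................######.#######################....
90 ##########################.###########.......###############################....
94 #####################################......#################################....
98 ####################################.#....##################################....
102 #######......####.#############.....###....################################.....
106 #########.#.######...###..####....####.....################################.....
110 #####################
[... 2390 characters left out ...]
  45  49  53  46  49  44  47
329 189  91  81 127 125  50  46  44  44  45  43  54  86  85  81  52  50  42  45  43
338 112  57 110 131 126  49  43  44  47  41  41  55  54  53  78  72 155  54  54  41
347 111  62 120 125 126  47  46  42  46  43  37  58  55  51  45  43 186  49  53  45
356  37  30  35  37  33  36  36  51  34  41  42  63  37  29  29  34  27  47  44  50
365  34  36  29  32  28  31  29  30  31  43  26  66  89  34  30  27  31  51  47  47
374  27  32  28  29  23  24  11  21  28  32  28  92  98 194  26  26  25  47  32  51
383  26  28  29  30  27  16  23  29  20  28  28  18  99 195 211  31  34  29  31  38
392  29  27  30  25  25  25  29  24  28  24  26  25  29  24 207 204  32  39  29  70
```

```bash
python3 - <<'E'
from h import *
print('rim now',at('top',(272.8,178.9),.072),'initial via same',at('top',(353.2,193.1),.108))
im=cv2.imread('pics/top0.png').astype(int)
# cork: less saturated than wood
s=(im[...,0]/im[...,2].clip(1))
for f in ('top0','f_top'):
    im=cv2.imread(f'pics/{f}.png').astype(float); s=cv2.GaussianBlur(im[...,0]/im[...,2].clip(1),(5,5),0)
    print(f,'row181',[round(float(s[181,c]),2) for c in range(240,304,3)],'col270',[round(float(s[r,270]),2) for r in range(150,214,3)])
w=cv2.imread('pics/w10.png')
def org(im):
    h=im.astype(int); return ((h[...,2]>110)&(h[...,1]<.62*h[...,2])&(h[...,0]<.30*h[...,2])).astype(np.uint8)
w=cv2.imread('pics/f_wrist.png'); n,l,st_,c=cv2.connectedComponentsWithStats(org(w)); print([(st_[i].tolist(),c[i].round(1).tolist()) for i in range(1,n) if st_[i,4]>300])
E
```

```text
rim now [ 0.5064 -0.0063  0.072 ] initial via same [ 0.4679 -0.2136  0.108 ]
top0 row181 [0.4, 0.4, 0.42, 0.47, 0.49, 0.5, 0.48, 0.49, 0.48, 0.51, 0.51, 0.5, 0.48, 0.5, 0.52, 0.49, 0.49, 0.5, 0.47, 0.42, 0.42, 0.42] col270 [0.42, 0.41, 0.42, 0.47, 0.47, 0.47, 0.47, 0.49, 0.5, 0.5, 0.51, 0.52, 0.52, 0.47, 0.47, 0.47, 0.49, 0.51, 0.47, 0.42, 0.42, 0.42]
f_top row181 [0.43, 0.43, 0.44, 0.48, 0.51, 0.52, 0.49, 0.32, 0.18, 0.19, 0.18, 0.18, 0.2, 0.22, 0.2, 0.37, 0.45, 0.45, 0.44, 0.4, 0.4, 0.4] col270 [0.42, 0.42, 0.43, 0.48, 0.48, 0.45, 0.25, 0.17, 0.19, 0.18, 0.18, 0.18, 0.18, 0.22, 0.42, 0.48, 0.5, 0.53, 0.48, 0.43, 0.42, 0.42]
[]
```

```bash
python3 - <<'E'
from h import *
for f in ('top0','f_top'):
    im=cv2.imread(f'pics/{f}.png').astype(np.float32).mean(2)
    C=np.array([.468,-.355]); print(f)
    for rad in (.022,.026,.029):
        A=np.arange(0,360,10); P=np.c_[C[0]+rad*np.cos(np.radians(A)),C[1]+rad*np.sin(np.radians(A)),np.full(len(A),.064)]
        uv=proj('top',P).astype(np.float32); v=cv2.remap(im,uv[None,:,0],uv[None,:,1],cv2.INTER_LINEAR)[0]
        print(rad,v.astype(int).tolist())
E
```

```text
top0
0.022 [95, 94, 93, 92, 93, 95, 96, 94, 95, 94, 87, 101, 155, 126, 83, 87, 92, 95, 95, 93, 92, 92, 93, 92, 93, 94, 95, 93, 91, 91, 87, 65, 68, 90, 94, 94]
0.026 [96, 98, 102, 105, 110, 118, 121, 125, 134, 131, 136, 152, 203, 164, 124, 119, 117, 117, 113, 107, 98, 95, 94, 94, 95, 95, 93, 91, 89, 91, 87, 58, 72, 91, 95, 95]
0.029 [108, 125, 143, 167, 167, 176, 183, 188, 197, 197, 200, 206, 223, 203, 193, 193, 180, 179, 174, 162, 142, 121, 116, 112, 105, 99, 96, 92, 87, 91, 87, 60, 83, 96, 108, 115]
f_top
0.022 [84, 85, 87, 85, 84, 79, 85, 147, 150, 101, 96, 97, 100, 101, 100, 101, 98, 100, 99, 99, 100, 101, 100, 100, 93, 73, 85, 97, 94, 80, 60, 57, 69, 84, 91, 86]
0.026 [100, 106, 113, 106, 113, 122, 137, 196, 205, 149, 144, 142, 139, 134, 131, 128, 122, 121, 118, 113, 105, 104, 101, 100, 94, 73, 85, 96, 94, 67, 58, 72, 89, 98, 99, 99]
0.029 [112, 143, 165, 170, 170, 185, 200, 220, 224, 208, 208, 208, 203, 198, 201, 203, 188, 183, 181, 170, 151, 132, 122, 117, 110, 83, 85, 97, 91, 59, 70, 92, 100, 106, 114, 119]
```

Checks done from pixel values:
- **Dial:** the pointer has gone from 120° to 80°, which is four clicks from the stop.
- **Tumbler:** within a few mm of the mat's centre.
- **Boards:** both lean at about 19° with their feet behind the strip.

Handing in.

```bash
python3 -c "
from station import bot
print(bot.hand_in())"
```

```text
the job is handed in; nothing more can be done
None
```

I handed the job in: the tumbler stands on the cork mat within a few mm of its middle, the dial is four clicks back from its clockwise stop, and both boards (only two were in the drainer) lean about 19° against the wall with their feet behind the strip; the clay plates I left alone, though the last top picture showed only one of the two clearly.

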